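# Lay out the reactor's dosing and sampling set on its tray

### The job

Lay out the dosing set on the white tray: stand the blue-capped white bottle on the middle of the blue pad, the amber bottle with the yellow cap on the middle of the yellow pad, and the large steel beaker on the tray midway between the two pads with its handle pointing straight to the tray's front edge, towards the robot. Once the large beaker stands in its place, nest the small steel beaker in it, down on its floor, with the small handle turned the opposite way, straight to the back. Set the bottles down gently and upright, and leave the green-capped bottle, the steel ring and the dish where they are.

Things in the scene. Friction and masses are not known exactly. Their poses are not given: they have to be found in the camera images.
- bottle_blue: Loose white bottle with a blue screw cap, to be moved. Straight round body 56 mm in diameter from the base to 69 mm up, then a shoulder, and a cap 38 mm in diameter and 22 mm high; 105 mm high in all, about 0.2 kg. Origin: centre of its underside, z up along its axis.
- bottle_amber: Loose amber glass bottle with a yellow screw cap, to be moved. Straight round body 48 mm in diameter from the base to 59 mm up, then a shoulder, and a cap 38 mm in diameter and 22 mm high; 95 mm high in all, about 0.2 kg. Origin: centre of its underside, z up along its axis.
- beaker_large: Loose large steel beaker: 64 mm outer, 58 mm inner diameter, 55 mm high, floor 4 mm thick, about 0.15 kg. Its one handle, on its own -x side, is an upright 7 mm bar 60 mm from the axis, joined to the wall at 18 to 26 mm height and rising to 85 mm, above the rim. Origin: centre of its underside, z up. At yaw 0 the handle points towards the robot.
- large_handle (a point): Point on the axis of the large beaker's upright handle bar, 60 mm out from the beaker's axis (its own -x) and 54 mm above its underside.
- beaker_small: Loose small slender steel beaker: 44 mm outer diameter, 95 mm high, about 0.09 kg. Its one handle, on its own -x side, is a 7 mm bar from the wall at 88 mm height out to 52 mm from the axis, then down to 67 mm. Nested, its underside rests on the large floor and its top is 44 mm above the large rim; handles on one side clash. Origin: centre of its underside, z up.
- small_handle (a point): Outer end of the small beaker's handle: 52 mm out from its axis (its own -x), 88 mm above its underside.
- tray: Fixed flat white tray board, 170 mm (its own x) by 330 mm (its own y), 6 mm thick, lying on the bench to the robot's left. Origin: centre of its underside, exactly midway between the two pads; +x points to its back edge, away from the robot, -x to its front edge, towards the robot; +y along the row of pads, to the left.
- pad_blue: Fixed blue round pad, 80 mm in diameter, 3 mm thick, on the tray 115 mm to one side of the tray's middle; which side changes. Origin: centre of its underside, so its top is 9 mm above the bench.
- pad_yellow: Fixed yellow round pad, 80 mm in diameter, 3 mm thick, on the tray 115 mm to the other side of the tray's middle. Origin: centre of its underside, so its top is 9 mm above the bench.
- bottle_green: Bystander, leave alone: loose white bottle with a green cap, otherwise the same shape as the blue-capped one (56 mm in diameter, 105 mm high), standing among the things to be moved. Origin: centre of its underside.
- clamp: Bystander, leave alone: loose flat steel ring, 64 mm in diameter, 16 mm high, lying on the bench behind the tray. Origin: centre of its underside.
- dish: Bystander, leave alone: loose closed round dish, 90 mm in diameter, 16 mm high, pale blue with a pink top, on the bench at the back right. Origin: centre of its underside.
There are look-alikes about, which are no part of the job. Leave any brown or red look-alike of the beaker_large alone.

How it is judged:
By the outcome, as a careful person would: the job done as asked, in the order asked, and still so for the second after the job is handed in, with the robot touching nothing.
It also fails if it takes over 112 s, if anything falls off the work surface, if the arm or the gripper's body presses on something with over 40 N, if the wrist force passes 120 N, or if a joint passes its speed limit or range.

### The arm

A 7-joint arm with a two-finger parallel gripper is mounted at the origin on the work surface. World frame = base frame: x ahead of the robot, y to its left, z up, the work surface at z = 0. Lengths are in mm, angles in rad, forces in N, time in s.
With the tool pointing down it reaches from about 400 to 875 mm from the base axis. Payload 4.4 kg.
Tool frame: the origin (TCP) lies at the very end of the fingers, on their centre line; the grasp point (between the pads) lies 19 mm behind it; z points along the fingers, y is the line along which they close (so a half turn about z gives the same grasp; the last joint's range is limited). The gripper opens to 85 mm and grips with 20 to 120 N. Pads are 22 mm wide; open, the fingers measure 114 mm over their backs; the gripper's body (76 mm by 85 mm) begins 54 mm behind the grasp point. The pads swing forward as they close: fully open they stand 13 mm farther back than shut.
Start: joints at [-0.066, 0.628, 0.038, 1.517, -0.027, 0.996, -0.02], TCP at [650.014, 0.028, 200.813] pointing down, gripper open.
Joint ranges: [-3.06, 3.06], [-0.37, 2.12], [-1.25, 1.32], [0.18, 2.47], [-1.1, 4.24], [0.23, 1.98], [-2.94, 2.94]. Speed limits (rad/s): [2.57, 2.57, 3.14, 3.14, 3.14, 3.14, 3.14].

### API

Orientations are given as [roll, pitch, yaw] about the fixed x, y, z axes, in that order (R = Rz(yaw) Ry(pitch) Rx(roll)).
In Python, from cell import monitor, viewer, workorder gives the robot as it stands.
- The arm moves only by the tool arm_command, never from a script. Its argument "series" is one flat list of numbers, 5 for each row, row after row: the opening in per cent of the stroke, from 0 (shut) to 100 (fully open), then the shift along the tool's x, y, z in cm, then the turn about the tool's z in degrees. In form: [claw, x, y, z, roll, claw, x, y, z, roll, ...]. A call has exactly 5 rows; each row is the pose to reach, as a shift and turn from the pose commanded when the call began, along the tool's axes at that moment; what a row does not reach only later rows make up. A row lasts 1/12 s, in which the tool goes at most 41.7 mm and 7.16 degrees, less where a joint would pass 70% of its speed; a pose out of reach is approached as far as the arm can. A call with a gripper value outside its range is refused whole. The fingers move at their own pace and stop on an object; the grip force is fixed at half the most. Time passes only in rows, so rows that repeat a pose let the fingers close, or fill a call up. It gives the time, the measured TCP pose, the force, the opening and the grip force at its end, in the units of the state.
- monitor.read_state(): the state, without advancing time (a new reading comes with each control period).
- viewer.get_image(name): name is "scene" or "side" or "wrist"; returns (picture, depth): 420x560x3 uint8, red, green, blue; 420x560 float32, mm along the optical axis (not along the pixel's ray), 0 where there is no reading.
- viewer.camera_model(name): a dict with "mtx" (3x3 intrinsics, pixels), "R" (3x3) and "t" (3): a world point X has camera coordinates R X + t. Camera axes: x right, y down, z forward; pixel columns grow to the right and rows downward; lengths in mm; the calibration is good to about 2 mm. The wrist camera is an equidistant fisheye: a pixel r from the principal point sees the ray r / f radians off the axis. A picture is of the moment at which its call begins: read the wrist's pose just before it. camera_model takes no time and is no camera call; for the wrist camera it gives the pose at the moment of the call.
- workorder.finish_job(): hands the job in; it is judged then, once.
The state is a dict: "clock": time; "qpos": joint angles; "qd": joint speeds; "tau": joint torques, N m; "eef_pos": TCP position; "tool_rot": TCP orientation; "force": force on the tool from outside, world axes, zero at the start; "torque": the same for the moment, N m; "width": finger opening in mm; "gripper_force": force on a finger pad.
Only numpy, scipy, OpenCV 4.12 (cv2) and the standard library are available. Lean on these libraries where they do the work, as an engineer would, in place of code of your own. Each camera call takes 0.05 s, during which the arm holds its last target. There are 200 camera calls.

## Working session

There is one attempt and no reset: what is moved stays moved. The work goes in short steps, Python scripts to look and compute and a tool call to move; the robot and the scene stay as the last step left them, time stands still between calls to the robot, and variables do not carry over. Pictures are saved under pics/ and viewed, at most 16 in all, crops included, and the job is handed in when it is done.

Besides the shell and the picture viewer there is one more tool, called as name(argument=value, ...) on one line, values as JSON. arm_command: Moves the arm, as the interface text tells. Its arguments: {"type":"object","properties":{"series":{"type":"array","items":{"type":"number"}}},"required":["series"]}

```bash
mkdir -p pics; ls; python3 - <<'E'
from cell import monitor, viewer, workorder
import cv2,numpy as np
print(monitor.read_state())
for n in("scene","side"):
    p,d=viewer.get_image(n); cv2.imwrite(f"pics/{n}0.png",p[:,:,::-1]); np.savez(f"pics/{n}0.npz",p=p,d=d)
    m=viewer.camera_model(n); print(n,{k:np.round(v,3).tolist() if not isinstance(v,str) else v for k,v in m.items()})
E
```

```text
pics
{'clock': 0.0, 'qpos': array([-0.06580274,  0.62935307,  0.03847646,  1.51840878, -0.02697265,
        0.99630962, -0.02001861]), 'qd': array([ 0.00059891,  0.00214576, -0.00159653,  0.00034006,  0.00010132,
        0.00012231, -0.00136781]), 'tau': array([-1.11932164e-03, -5.63405585e+01,  1.22606792e+00, -1.93450052e+01,
        1.09587883e-02,  1.05136272e-02, -8.84369996e-06]), 'eef_pos': array([ 6.49288089e+02, -9.38088331e-04,  1.99872270e+02]), 'tool_rot': array([-3.13963386e+00,  7.04803330e-05,  1.57076656e+00]), 'force': array([-0.54618126, -0.15868656,  0.14126292]), 'torque': array([ 0.00754684, -0.01043608, -0.00422504]), 'gripper_force': 0.0, 'width': 85.53018599356766}
scene {'mtx': [[388.862, 0.0, 280.758], [0.0, 388.862, 211.724], [0.0, 0.0, 1.0]], 'R': [[-0.388, 0.922, 0.004], [0.772, 0.327, -0.546], [-0.504, -0.209, -0.838]], 't': [318.462, -367.089, 1350.444]}
side {'mtx': [[388.566, 0.0, 274.912], [0.0, 388.566, 206.726], [0.0, 0.0, 1.0]], 'R': [[0.962, -0.272, 0.013], [-0.175, -0.655, -0.735], [0.209, 0.705, -0.678]], 't': [-596.045, 101.919, 1068.019]}
```

View pics/scene0.png

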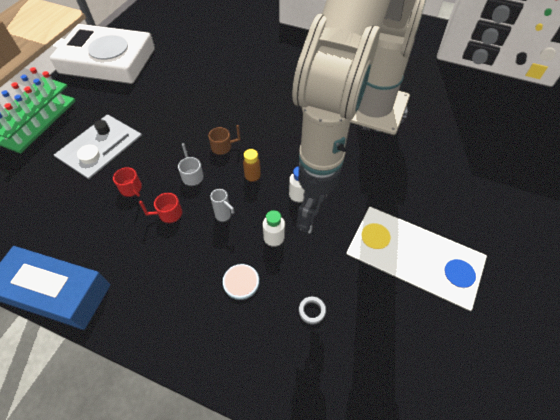

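View pics/side0.png

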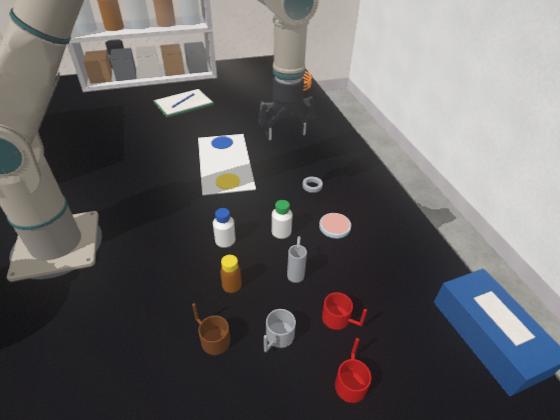

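Scene view: tray at about (415,255), yellow pad (376,236), blue pad (460,273); large beaker (190,172), small beaker (222,205), amber (251,165), blue bottle (298,185), green (274,228). Side view: the same set is unoccluded, with blue (224,228), amber (231,273), green (282,219), large (280,328) and small (297,263).

```bash
cat > h.py <<'E'
import numpy as np,cv2
from cell import monitor,viewer
def cloud(n,d):
    m=viewer.camera_model(n);K=np.array(m["mtx"]);R=np.array(m["R"]);t=np.array(m["t"])
    v,u=np.indices(d.shape)
    c=np.stack([(u-K[0,2])/K[0,0]*d,(v-K[1,2])/K[1,1]*d,d],-1)
    return (c-t)@R
def ray(n,u,v,z):
    m=viewer.camera_model(n);K=np.array(m["mtx"]);R=np.array(m["R"]);t=np.array(m["t"])
    o=-R.T@t;r=R.T@np.linalg.inv(K)@[u,v,1]
    return (o+r*(z-o[2])/r[2])[:2]
def circ(p):
    A=np.c_[2*p,np.ones(len(p))];s=np.linalg.lstsq(A,(p**2).sum(1),rcond=None)[0]
    return s[:2],np.sqrt(s[2]+s[:2]@s[:2])
E
python3 - <<'E'
from h import *
for n in("scene","side"):
    f=np.load(f"pics/{n}0.npz");p,d=f["p"],f["d"];P=cloud(n,d)
    hsv=cv2.cvtColor(p,cv2.COLOR_RGB2HSV);H,S,V=[hsv[...,i].astype(int) for i in range(3)]
    ok=(d>0)&(P[...,0]>300)&(P[...,0]<900)&(abs(P[...,1])<600)
    bl=(H>100)&(H<125)&(S>150)&ok; ye=(H>18)&(H<32)&(S>150)&ok; gr=(H>45)&(H<85)&(S>120)&ok
    for nm,m,z in(("blue",bl,105),("yel",ye,95),("green",gr,105)):
        for lab,mm,zz in(("pad",m&(P[...,2]<25),9),("cap",m&(P[...,2]>z-9)&(P[...,2]<z+12),z)):
            k,l,st,ce=cv2.connectedComponentsWithStats(mm.astype(np.uint8))
            for i in range(1,k):
                if st[i,4]>25: print(n,nm,lab,st[i].tolist(),"ray",ray(n,*ce[i],zz).round(1),"pts",P[l==i].mean(0).round(1))
    # beakers: steel points by region
    for nm,(u0,u1,v0,v1) in {"scene":{"L":(172,208,140,190),"S":(205,240,184,226)},"side":{"L":(258,300,306,352),"S":(284,312,234,286)}}[n].items():
        Q=P[v0:v1,u0:u1].reshape(-1,3);Q=Q[(Q[:,2]>8)&(Q[:,2]<120)]
        print(n,nm,len(Q),Q.min(0).round(),Q.max(0).round())
        T=[]
        for a,b in((28,50) if nm=="L" else (20,60),(50,60) if nm=="L" else (88,102),(62,95) if nm=="L" else (70,86)):
            q=Q[(Q[:,2]>a)&(Q[:,2]<b)]
            if len(q)>5:
                c,r=circ(q[:,:2]);print("  z",a,b,len(q),"circ",c.round(1),r.round(1),"mean",q.mean(0).round(1),q.min(0).round(),q.max(0).round())
    tr=((S<60)&(V>150)&ok&(P[...,2]<20)&(P[...,1]>100)).astype(np.uint8)
    k,l,st,ce=cv2.connectedComponentsWithStats(tr);i=1+st[1:,4].argmax()
    tp=((l==i)|((bl|ye)&(P[...,2]<25))).astype(np.uint8)
    c=max(cv2.findContours(tp,0,2)[0],key=cv2.contourArea)
    W=np.array([ray(n,*x[0],6) for x in c],np.float32);print(n,"tray",cv2.minAreaRect(W))
    z=slice(120,260),slice(140,320)
    if n=="side": z=slice(180,410),slice(170,400)
    cv2.imwrite(f"pics/{n}z.png",cv2.resize(p[z][:,:,::-1],None,fx=3 if n=="scene" else 2.5,fy=3 if n=="scene" else 2.5,interpolation=2))
E
```

```text
scene blue pad [445, 260, 30, 27, 624] ray [527.2 375. ] pts [527.6 374.7   9.9]
scene blue cap [293, 167, 6, 12, 43] ray [ 456.3 -110. ] pts [ 456.  -110.1  104.7]
scene yel pad [362, 224, 28, 25, 530] ray [505.1 146.5] pts [505.5 146.4   9.9]
scene yel cap [244, 149, 13, 13, 49] ray [ 447.4 -254.2] pts [ 445.9 -255.1   93.1]
scene green cap [266, 210, 15, 15, 166] ray [ 613.2 -109.1] pts [ 613.1 -109.1  105. ]
scene L 508 [ 470. -462.    8.] [ 551. -387.   86.]
  z 28 50 216 circ [ 513.8 -421.8] 32.5 mean [ 515.9 -420.4   39.4] [ 471. -462.   28.] [ 551. -387.   50.]
  z 50 60 109 circ [ 513.1 -422.8] 32.7 mean [ 514.2 -422.    54.5] [ 474. -462.   50.] [ 549. -387.   60.]
  z 62 95 16 circ [ 473.4 -458.8] 3.0 mean [ 473.8 -458.    76.1] [ 470. -462.   63.] [ 477. -455.   86.]
scene S 478 [ 581. -292.    9.] [ 625. -220.  100.]
  z 20 60 152 circ [ 602.6 -271. ] 20.4 mean [ 610.9 -265.3   42.1] [ 582. -291.   20.] [ 625. -249.   60.]
  z 88 102 117 circ [ 604.  -259.3] 25.2 mean [ 606.2 -262.3   93.4] [ 581. -292.   88.] [ 625. -220.  100.]
  z 70 86 113 circ [ 602.9 -258.4] 25.8 m
[... 828 characters left out ...]
z 50 60 166 circ [ 506.1 -424.6] 32.5 mean [ 509.1 -422.6   54. ] [ 465. -464.   50.] [ 543. -388.   60.]
  z 62 95 24 circ [ 466.9 -461.9] 2.4 mean [ 466.8 -462.7   76.8] [ 464. -465.   63.] [ 470. -459.   87.]
side S 606 [ 574. -296.    8.] [ 618. -136.   98.]
  z 20 60 195 circ [ 595.6 -273.3] 20.7 mean [ 590.7 -285.1   41.3] [ 574. -296.   20.] [ 617. -252.   60.]
  z 88 102 132 circ [ 599.4 -264. ] 25.0 mean [ 598.2 -267.5   92.5] [ 574. -295.   88.] [ 618. -223.   98.]
  z 70 86 141 circ [ 595.5 -273.7] 20.4 mean [ 595.4 -274.4   78. ] [ 574. -296.   70.] [ 616. -252.   86.]
side tray ((509.1244812011719, 256.88555908203125), (331.48602294921875, 171.32888793945312), 84.72174072265625)
```

```bash
cat >> h.py <<'E'
def wray(m,u,v,z):
    K=np.array(m["mtx"]);R=np.array(m["R"]);t=np.array(m["t"])
    x=np.array([(u-K[0,2])/K[0,0],(v-K[1,2])/K[1,1]]);th=np.hypot(*x)
    r=R.T@np.r_[x/th*np.sin(th),np.cos(th)];o=-R.T@t
    return (o+r*(z-o[2])/r[2])[:2]
def wcloud(m,d):
    K=np.array(m["mtx"]);R=np.array(m["R"]);t=np.array(m["t"])
    v,u=np.indices(d.shape);x=(u-K[0,2])/K[0,0];y=(v-K[1,2])/K[1,1];th=np.hypot(x,y)+1e-9
    s=np.tan(th)/th
    return (np.stack([x*s*d,y*s*d,d],-1)-t)@R
def wrist(name):
    m=viewer.camera_model("wrist");p,d=viewer.get_image("wrist")
    cv2.imwrite(f"pics/{name}.png",p[:,:,::-1]);np.savez(f"pics/{name}.npz",p=p,d=d)
    return m,p,d
def caps(m,p,d):
    P=wcloud(m,d);hsv=cv2.cvtColor(p,cv2.COLOR_RGB2HSV);H,S,V=[hsv[...,i].astype(int) for i in range(3)]
    C={"blue":(H>100)&(H<125)&(S>150),"yel":(H>18)&(H<32)&(S>150),"green":(H>45)&(H<85)&(S>120)}
    for nm,mk in C.items():
        z=95 if nm=="yel" else 105
        for lab,mm,zz in(("pad",mk&(abs(P[...,2]-9)<15),9),("cap",mk&(abs(P[...,2]-z)<9),z)):
            k,l,st,ce=cv2.connectedComponentsWithStats((mm&(d>0)).astype(np.uint8))
            for i in range(1,k):
                if st[i,4]>25: print(nm,lab,st[i].tolist(),"ray",wray(m,*ce[i],zz).round(1),"pts",P[l==i].mean(0).round(1))
    return P
E
python3 - <<'E'
from h import *
s=monitor.read_state();m,p,d=wrist("w0")
print({k:np.round(v,3).tolist() if not isinstance(v,str) else v for k,v in m.items()}, -np.array(m["R"]).T@m["t"])
caps(m,p,d);print(d.max(),s["eef_pos"])
E
```

```text
{'mtx': [[325.192, 0.0, 283.165], [0.0, 325.192, 213.207], [0.0, 0.0, 1.0]], 'R': [[1.0, -0.001, -0.001], [-0.001, -0.952, 0.307], [-0.001, -0.307, -0.952]], 't': [-649.834, -39.976, 380.037]} [650.13827447  78.10449025 373.53784141]
blue pad [413, 400, 44, 17, 368] ray [ 944.7 -439.2] pts [ 941.7 -433.6   13.2]
blue cap [87, 276, 32, 33, 767] ray [452.5 -98.8] pts [451.6 -99.5 104.1]
yel pad [126, 30, 63, 65, 3183] ray [504.9 143. ] pts [504.5 143.3   9.3]
yel cap [118, 373, 25, 20, 364] ray [ 441.4 -254. ] pts [ 440.8 -254.9   94.4]
green cap [226, 292, 37, 34, 1012] ray [ 610.7 -108.3] pts [ 610.6 -108.8  104.6]
1418.4965 [6.49426521e+02 4.03092147e-02 2.00008044e+02]
```

View pics/w0.png

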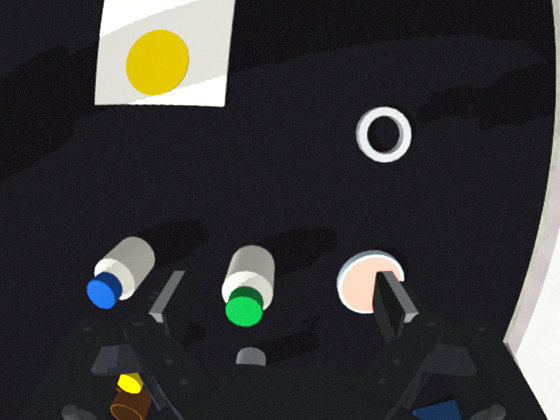

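The wrist view agrees with the scene camera; the side camera is off by about (8,6) mm. Yellow pad (157,62), blue bottle cap (104,292), green cap (244,307), amber cap (130,382). I'm heading above the blue bottle.

arm_command(series=[100, -1, -2, 0, 0, 100, -2, -4, 0, 0, 100, -3, -6, 0, 0, 100, -4, -8, 0, 0, 100, -5, -10, 0, 0])

```text
clock: 0.57
eef_pos: [548.7, -50.4, 200.5]
tool_rot: [-3.141, -0.0, 1.571]
force: [-0.3, 0.6, 0.5]
width: 85.3
gripper_force: 0.0
```

arm_command(series=[100, -1, -2.5, 0, 0, 100, -2.5, -5, 0, 0, 100, -4, -7.5, 0, 0, 100, -4.9, -9.7, 0, 0, 100, -4.9, -9.7, 0, 0])

```text
clock: 0.98
eef_pos: [447.4, -101.4, 200.5]
tool_rot: [-3.136, 0.001, 1.566]
force: [-0.7, -0.0, -0.7]
width: 85.6
gripper_force: 0.0
```

```bash
python3 - <<'E'
from h import *
s=monitor.read_state();m,p,d=wrist("w1")
caps(m,p,d);print(s["clock"],s["eef_pos"],s["tool_rot"],s["qpos"].round(2))
for n in("scene","side"):
    f=np.load(f"pics/{n}0.npz");q,e=f["p"],f["d"];P=cloud(n,e);hsv=cv2.cvtColor(q,cv2.COLOR_RGB2HSV)
    H,S,V=[hsv[...,i].astype(int) for i in range(3)]
    mk=((H<15)|(H>170))&(S>110)&(P[...,2]>12)&(P[...,0]>300)&(P[...,0]<800)&(P[...,1]<-150)
    k,l,st,ce=cv2.connectedComponentsWithStats(mk.astype(np.uint8))
    for i in range(1,k):
        if st[i,4]>100: print(n,st[i].tolist(),P[l==i].mean(0).round(),P[l==i].min(0).round(),P[l==i].max(0).round())
E
```

```text
blue pad [515, 341, 45, 27, 367] ray [ 954.2 -438.5] pts [ 949.3 -433.6   13.5]
blue cap [266, 182, 40, 44, 1410] ray [ 449.4 -101.3] pts [ 449.4 -101.3  105.3]
yel pad [319, 0, 33, 4, 99] ray [506.2 107.1] pts [506.2 107.    9.4]
yel pad [277, 328, 17, 24, 54] ray [ 454.1 -334.9] pts [ 454.1 -342.3    0.6]
yel cap [257, 321, 35, 31, 831] ray [ 436.7 -253.7] pts [ 436.7 -254.3   94.5]
green pad [455, 196, 16, 37, 79] ray [ 687.8 -142. ] pts [ 693.3 -144.8    0.7]
green cap [432, 193, 37, 40, 1078] ray [ 607.1 -110.4] pts [ 607.4 -110.6  104.8]
0.9833 [ 447.41454116 -101.36127936  200.54088395] [-3.13625182e+00  6.54600458e-04  1.56596575e+00] [ 0.13  0.36  0.04  2.03 -0.02  0.76  0.18]
scene [208, 125, 32, 28, 448] [ 373. -391.   38.] [ 339. -429.   12.] [ 408. -342.   88.]
scene [243, 160, 17, 19, 179] [ 453. -249.   43.] [ 427. -279.   12.] [ 463. -232.   70.]
scene [113, 167, 27, 29, 503] [ 626. -565.   39.] [ 591. -601.   12.] [ 655. -510.   85.]
scene [139, 193, 42, 28, 539] [ 660. -416.   38.] [ 623. -459.   12.] [ 698. -378.   86.]
side [228, 267, 13, 23, 148] [ 440. -280.   46.] [ 369. -848.   12.] [ 456. -259.  807.]
side [322, 292, 45, 35, 744] [ 652. -419.   39.] [ 369. -848.   12.] [ 691. -382.  807.]
side [192, 303, 38, 49, 751] [ 366. -396.   39.] [ 334. -848.   12.] [ 400. -346.  807.]
side [335, 338, 36, 62, 839] [ 617. -568.   46.] [ 369. -848.   12.] [ 649. -513.  807.]
```

arm_command(series=[100, 0, 0.2, 2, 0, 100, 0, 0.2, 4, 0, 100, 0, 0.2, 6, 0, 100, 0, 0.2, 8, 0, 100, 0, 0.2, 10, 0])

```text
clock: 1.45
eef_pos: [456.5, -98.2, 99.8]
tool_rot: [3.14, -0.0, 1.572]
force: [-1.3, -0.0, 0.2]
width: 85.9
gripper_force: 0.0
```

arm_command(series=[100, 0, 0, 2, 0, 100, 0, 0, 4, 0, 100, 0, 0, 5.5, 0, 100, 0, 0, 6, 0, 100, 0, 0, 6, 0])

```text
clock: 1.87
eef_pos: [455.0, -98.3, 39.6]
tool_rot: [-3.14, -0.001, 1.572]
force: [-0.6, 0.9, -0.4]
width: 85.6
gripper_force: 0.0
```

arm_command(series=[40, 0, 0, 0, 0, 20, 0, 0, 0, 0, 0, 0, 0, 0, 0, 0, 0, 0, 0, 0, 0, 0, 0, 0, 0])

```text
clock: 2.28
eef_pos: [449.5, -99.0, 43.7]
tool_rot: [-3.133, -0.001, 1.569]
force: [-13.9, 1.3, 41.6]
width: 38.3
gripper_force: 55.9
```

arm_command(series=[0, 0, 0, 0, 0, 0, 0, 0, 0, 0, 0, 0, 0, 0, 0, 0, 0, 0, 0, 0, 0, 0, 0, 0, 0])

```text
clock: 2.7
eef_pos: [449.5, -99.0, 43.8]
tool_rot: [-3.134, -0.001, 1.569]
force: [-14.2, 1.0, 39.3]
width: 38.1
gripper_force: 55.2
```

```bash
python3 - <<'E'
from h import *
m,p,d=wrist("w2")
q,e=viewer.get_image("side");np.savez("pics/side1.npz",p=q,d=e)
a=cv2.resize(q[150:300,150:350],None,fx=2.8,fy=2.8);b=p
a=cv2.copyMakeBorder(a,0,0,0,0,0)[:420]
cv2.imwrite("pics/c2.png",cv2.resize(np.hstack([a,b[:, :]]),(800,300))[:,:,::-1])
E
```

```text
(no output)
```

View pics/c2.png

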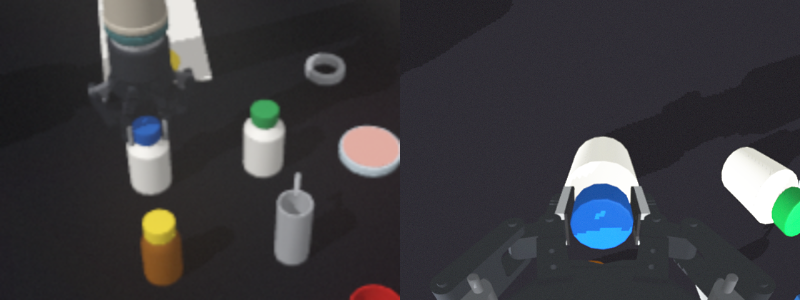

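```bash
python3 - <<'E'
from h import *
s=monitor.read_state();print(s["clock"],s["eef_pos"],s["tool_rot"],s["width"],s["force"],s["qpos"])
f=np.load("pics/w2.npz");p,d=f["p"],f["d"];m=viewer.camera_model("wrist")
P=caps(m,p,d)
# fingers: grey dark points near the cap
hsv=cv2.cvtColor(p,cv2.COLOR_RGB2HSV)
M=(d>0)&(abs(P[...,0]-450)<70)&(abs(P[...,1]+99)<15)&(P[...,2]>30)&(P[...,2]<170)
for x in range(400,505,6):
    q=P[M&(abs(P[...,0]-x)<3)]
    if len(q): print(x,len(q),np.percentile(q[:,2],[0,10,50,90,100]).round())
P=cloud("side",np.load("pics/side1.npz")["d"])
M=(P[...,2]>5)&(abs(P[...,0]-445)<70)&(abs(P[...,1]+106)<60)
for z in range(10,190,8):
    q=P[M&(abs(P[...,2]-z)<4)]
    if len(q): print(z,len(q),q.min(0).round(),q.max(0).round())
E
```

```text
2.8 [449.50149354 -98.99679938  43.77565962] [-3.13356657e+00 -6.87416232e-04  1.56935761e+00] 37.8792230842045 [-12.94455519   1.13163664  39.27620911] [ 0.14132657  0.64169352  0.02039078  2.15914839 -0.0340216   0.34907227
  0.18829313]
blue pad [552, 412, 8, 8, 45] ray [ 897.8 -438.7] pts [ 900.5 -441.2    7.7]
blue cap [238, 267, 89, 81, 5508] ray [450.1 -98.1] pts [450.1 -98.7 104.8]
green cap [529, 269, 31, 62, 1368] ray [ 595.6 -109.3] pts [ 598.2 -110.9  103.2]
400 2790 [122. 134. 156. 168. 170.]
406 3242 [121. 133. 146. 165. 170.]
412 1175 [117. 124. 131. 134. 140.]
418 720 [ 83.  94. 125. 132. 170.]
424 1444 [ 30.  87. 127. 168. 170.]
430 1882 [ 30.  74. 108. 131. 170.]
436 1150 [ 73.  78. 105. 106. 160.]
442 2190 [ 76.  93. 106. 163. 170.]
448 2282 [ 78. 104. 150. 166. 170.]
454 2319 [ 77. 103. 150. 166. 170.]
460 2149 [ 74.  90. 106. 163. 169.]
466 997 [ 70.  75. 103. 106. 158.]
472 2033 [ 31.  72. 109. 131. 170.]
478 1338 [ 31.  93. 129. 168. 170.]
484 712 [ 84. 100. 128. 166. 170.]
490 1272 [117. 125. 131. 135. 140.]
496 3380 [120. 132. 147. 165. 170.]
502 2606 [122. 1
[... 353 characters left out ...]
. -132.   62.] [472. -92.  70.]
74 78 [ 417. -131.   70.] [469. -98.  78.]
82 54 [ 414. -123.   78.] [ 476. -102.   86.]
90 59 [ 413. -121.   86.] [479. -93.  94.]
98 51 [ 415. -121.   94.] [476. -90. 102.]
106 141 [ 413. -122.  102.] [477. -83. 110.]
114 23 [ 412. -112.  110.] [482. -93. 118.]
122 45 [ 396. -114.  119.] [ 495. -104.  126.]
130 101 [ 395. -114.  126.] [498. -86. 134.]
138 51 [ 393. -115.  134.] [501. -90. 142.]
146 79 [ 387. -118.  142.] [504. -86. 150.]
154 77 [ 387. -118.  150.] [507. -99. 158.]
162 87 [ 383. -118.  158.] [ 510. -100.  166.]
170 117 [ 381. -121.  166.] [513. -88. 174.]
178 199 [ 380. -121.  174.] [511. -86. 182.]
186 69 [ 399. -119.  182.] [489. -90. 190.]
```

Picture: the fingers have closed on the cap (tips resting on the shoulder at z≈72), and the bottle is still upright. The fingers therefore end about 28 mm higher than the reported TCP suggests. The cap grip is good, so I'll lift and carry.

arm_command(series=[0, 0, 0, -0.5, 0, 0, 0, 0, -1.5, 0, 0, 0, 0, -3.5, 0, 0, 0, 0, -6, 0, 0, 0, 0, -9, 0])

```text
clock: 3.22
eef_pos: [454.0, -98.7, 131.6]
tool_rot: [-3.14, -0.0, 1.571]
force: [0.9, 0.4, -2.3]
width: 36.8
gripper_force: 68.3
```

arm_command(series=[0, 0.5, 0, -2.5, 0, 0, 1.5, 0, -4.5, 0, 0, 3.5, 0.5, -6, 0, 0, 6, 1, -7, 0, 0, 9, 1.5, -7, 0])

```text
clock: 3.63
eef_pos: [471.7, -9.5, 203.9]
tool_rot: [3.136, 0.001, 1.567]
force: [1.4, 1.2, -1.8]
width: 36.3
gripper_force: 68.4
```

arm_command(series=[0, 3, 0.5, 0, 0, 0, 6, 1, 0, 0, 0, 9, 1.5, 0, 0, 0, 12, 2, 0, 0, 0, 15, 2.5, 0, 0])

```text
clock: 4.05
eef_pos: [494.8, 142.5, 201.5]
tool_rot: [3.141, -0.0, 1.571]
force: [0.5, -0.5, -1.6]
width: 36.4
gripper_force: 68.4
```

arm_command(series=[0, 3, 0.5, 0, 0, 0, 6, 1, 0, 0, 0, 9, 1.5, 0, 0, 0, 10.7, 2.2, 0, 0, 0, 11.5, 2.5, 0, 0])

```text
clock: 4.47
eef_pos: [520.0, 260.0, 201.3]
tool_rot: [3.14, -0.003, 1.575]
force: [-0.3, 0.1, -2.4]
width: 36.7
gripper_force: 68.4
```

arm_command(series=[0, 0, 0, 0, 0, 0, 0, 0, 0, 0, 0, 0, 0, 0, 0, 0, 0, 0, 0, 0, 0, 0, 0, 0, 0])

```text
clock: 4.88
eef_pos: [520.1, 254.4, 201.0]
tool_rot: [-3.142, 0.001, 1.569]
force: [0.3, -0.3, -2.2]
width: 36.3
gripper_force: 68.4
```

```bash
cat >> h.py <<'E'
def tray(m,p,P):
    hsv=cv2.cvtColor(p,cv2.COLOR_RGB2HSV);H,S,V=[hsv[...,i].astype(int) for i in range(3)]
    for nm,mk in {"bpad":(H>100)&(H<125)&(S>150),"ypad":(H>18)&(H<32)&(S>150)}.items():
        mm=(mk&(P[...,2]>0)&(P[...,2]<20)&(P[...,1]>50)).astype(np.uint8)
        cs=cv2.findContours(mm,0,1)[0]
        if cs:
            c=max(cs,key=cv2.contourArea);W=np.array([wray(m,*x[0],9) for x in c])
            W=W[cv2.convexHull(W.astype(np.float32),returnPoints=False)[:,0]]
            print(nm,"circ",*circ(W),"mean",W.mean(0))
E
python3 - <<'E'
from h import *
s=monitor.read_state();m,p,d=wrist("w3");P=caps(m,p,d);tray(m,p,P)
print(s["clock"],s["eef_pos"],s["tool_rot"],s["width"],s["force"],s["qpos"].round(2))
E
```

```text
blue pad [251, 43, 72, 68, 3818] ray [524.6 372.1] pts [524.6 372.3   9.4]
bpad circ [524.69212494 372.72677093] 39.00831025511053 mean [521.9621286  360.96662244]
ypad circ [155.04196484  34.871861  ] 158.91603931144255 mean [310.08469709  69.74389461]
4.8833 [520.06029972 254.40278428 201.03080777] [-3.14157307e+00  5.74013483e-04  1.56868249e+00] 36.29548914602205 [ 0.25017173 -0.28401728 -2.21798509] [-0.51  0.52  0.01  1.72 -0.01  0.9  -0.5 ]
```

View pics/w3.png

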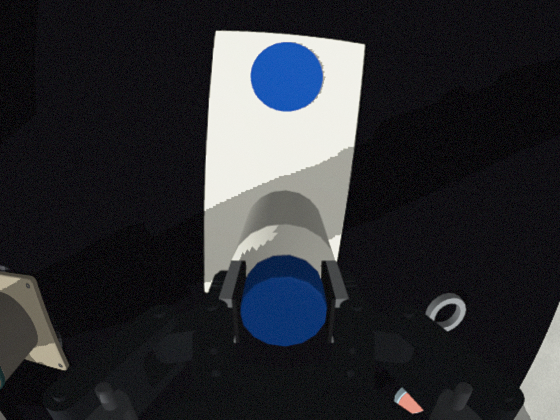

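View: the bottle hangs straight (cap at 285,300), the blue pad is at (287,77), and the tray is clear. Moving above the pad, then down.

arm_command(series=[0, 1.5, 0.1, 0, 0, 0, 4, 0.2, 0, 0, 0, 7, 0.3, 0, 0, 0, 10, 0.4, 0, 0, 0, 11.8, 0.5, 0, 0])

```text
clock: 5.35
eef_pos: [523.8, 379.6, 200.8]
tool_rot: [-3.141, -0.004, 1.574]
force: [0.7, 1.1, -2.3]
width: 36.5
gripper_force: 68.4
```

arm_command(series=[0, 0, 0, 1, 0, 0, 0, 0, 3, 0, 0, 0, 0, 5.5, 0, 0, 0, 0, 7.5, 0, 0, 0, 0, 9.5, 0])

```text
clock: 5.77
eef_pos: [524.6, 374.1, 104.4]
tool_rot: [-3.141, 0.0, 1.571]
force: [-0.0, -0.0, -2.5]
width: 36.7
gripper_force: 68.5
```

arm_command(series=[0, 0, 0, 1.5, 0, 0, 0, 0, 2.7, 0, 0, 0, 0, 3.5, 0, 0, 0, 0, 4, 0, 0, 0, 0, 4.2, 0])

```text
clock: 6.18
eef_pos: [525.0, 374.0, 63.3]
tool_rot: [-3.141, 0.0, 1.571]
force: [0.1, 0.6, -1.9]
width: 36.5
gripper_force: 68.4
```

arm_command(series=[0, 0, 0, 0, 0, 0, 0, 0, 0, 0, 0, 0, 0, 0.1, 0, 0, 0, 0, 0.2, 0, 0, 0, 0, 0.3, 0])

```text
clock: 6.6
eef_pos: [525.3, 374.2, 61.3]
tool_rot: [3.141, -0.001, 1.571]
force: [0.5, -0.4, -1.2]
width: 36.9
gripper_force: 68.4
```

arm_command(series=[0, -0.1, 0, 0.1, 0, 0, -0.1, 0, 0.2, 0, 0, -0.1, 0, 0.3, 0, 0, -0.1, 0, 0.4, 0, 0, -0.1, 0, 0.5, 0])

```text
clock: 7.02
eef_pos: [525.0, 373.0, 55.7]
tool_rot: [-3.142, -0.0, 1.571]
force: [0.2, -0.2, -2.8]
width: 36.7
gripper_force: 68.4
```

arm_command(series=[0, 0, 0, 0.1, 0, 0, 0, 0, 0.15, 0, 0, 0, 0, 0.2, 0, 0, 0, 0, 0.25, 0, 0, 0, 0, 0.3, 0])

```text
clock: 7.43
eef_pos: [525.2, 373.3, 54.5]
tool_rot: [3.141, -0.001, 1.571]
force: [-2.0, -2.2, 12.8]
width: 36.2
gripper_force: 71.0
```

arm_command(series=[0, 0, 0, -0.1, 0, 30, 0, 0, -0.1, 0, 55, 0, 0, -0.1, 0, 80, 0, 0, -0.1, 0, 100, 0, 0, -0.1, 0])

```text
clock: 7.85
eef_pos: [524.9, 372.9, 53.5]
tool_rot: [-3.141, 0.0, 1.571]
force: [1.2, 0.5, -0.3]
width: 69.7
gripper_force: 0.0
```

arm_command(series=[100, 0, 0, -0.1, 0, 100, 0, 0, -1, 0, 100, 0, 0, -4, 0, 100, 0, 0, -7.5, 0, 100, 0, 0, -11, 0])

```text
clock: 8.27
eef_pos: [524.6, 372.6, 165.0]
tool_rot: [-3.14, 0.001, 1.571]
force: [0.6, 0.9, -0.1]
width: 85.4
gripper_force: 0.0
```

arm_command(series=[100, 0, 0, -2, 0, 100, 0, 0, -3.5, 0, 100, 0, 0, -4, 0, 100, 0, 0, -4, 0, 100, 0, 0, -4, 0])

```text
clock: 8.68
eef_pos: [524.6, 372.7, 203.3]
tool_rot: [-3.141, 0.001, 1.571]
force: [-0.9, 0.1, -0.4]
width: 85.8
gripper_force: 0.0
```

```bash
python3 - <<'E'
from h import *
s=monitor.read_state();m,p,d=wrist("w4");P=caps(m,p,d);tray(m,p,P)
print(s["clock"],s["eef_pos"],s["tool_rot"],s["width"],s["force"],s["qpos"].round(2))
E
```

```text
blue pad [249, 146, 67, 51, 1105] ray [521.4 391. ] pts [521.4 391.1   9.4]
blue cap [264, 183, 41, 23, 219] ray [525.  383.5] pts [525.  384.6 109.2]
yel pad [241, 316, 55, 42, 1813] ray [502.9 146.3] pts [502.9 146.1   9.6]
bpad circ [524.22444986 372.66737142] 38.85130733137888 mean [518.76803151 388.49832789]
ypad circ [502.65429305 143.92073251] 39.690596478037435 mean [505.66376993 157.71569978]
8.6833 [524.58890152 372.71828097 203.32411648] [-3.14082761e+00  5.24676547e-04  1.57077382e+00] 85.77320475166505 [-0.86949654  0.09955569 -0.4259403 ] [-0.67  0.62  0.01  1.53 -0.01  0.99 -0.65]
```

View pics/w4.png

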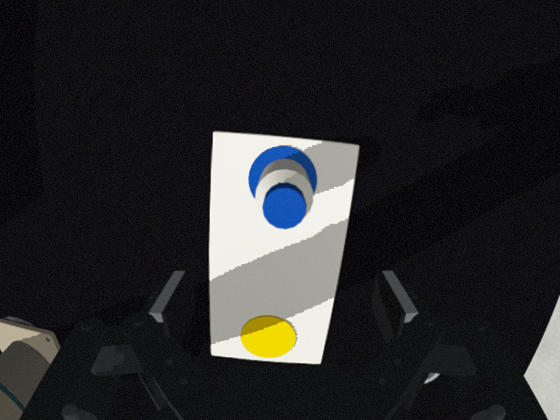

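View: the blue bottle stands upright on its pad (cap 285,207; pad 283,180 — concentric allowing for perspective); yellow pad at (269,336). Next, the amber bottle.

arm_command(series=[100, -2.5, -0.3, 0, 0, 100, -6, -0.7, 0, 0, 100, -9.5, -1.2, 0, 0, 100, -13, -1.6, 0, 0, 100, -16.5, -2, 0, 0])

```text
clock: 9.15
eef_pos: [503.6, 206.1, 202.2]
tool_rot: [-3.139, 0.001, 1.571]
force: [0.3, -0.2, -0.3]
width: 85.8
gripper_force: 0.0
```

arm_command(series=[100, -3.5, -0.5, 0, 0, 100, -7, -1, 0, 0, 100, -10.5, -1.5, 0, 0, 100, -14, -2, 0, 0, 100, -17.5, -2.5, 0, 0])

```text
clock: 9.57
eef_pos: [478.5, 31.3, 202.6]
tool_rot: [-3.139, 0.0, 1.571]
force: [0.5, -0.2, -0.9]
width: 85.4
gripper_force: 0.0
```

arm_command(series=[100, -3.5, -0.5, 0, 0, 100, -7, -1, 0, 0, 100, -10.5, -1.5, 0, 0, 100, -14, -2, 0, 0, 100, -17.5, -2.5, 0, 0])

```text
clock: 9.98
eef_pos: [453.5, -143.3, 202.6]
tool_rot: [-3.139, -0.001, 1.571]
force: [0.1, 0.3, 0.5]
width: 85.1
gripper_force: 0.0
```

arm_command(series=[100, -3.5, -0.5, 0, 0, 100, -7, -1, 0, 0, 100, -10, -1.4, 0, 0, 100, -11, -1.5, 0, 0, 100, -11.2, -1.5, 0, 0])

```text
clock: 10.4
eef_pos: [438.4, -256.6, 202.6]
tool_rot: [-3.139, 0.0, 1.566]
force: [-0.2, 0.1, -0.0]
width: 85.3
gripper_force: 0.0
```

arm_command(series=[100, 0, 0, 0, 0, 100, 0, 0, 0, 0, 100, 0, 0, 0, 0, 100, 0, 0, 0, 0, 100, 0, 0, 0, 0])

```text
clock: 10.82
eef_pos: [440.4, -252.7, 203.9]
tool_rot: [3.142, -0.0, 1.573]
force: [-0.0, -0.7, -0.3]
width: 85.3
gripper_force: 0.0
```

```bash
python3 - <<'E'
from h import *
s=monitor.read_state();m,p,d=wrist("w5");P=caps(m,p,d)
print(s["clock"],s["eef_pos"],s["tool_rot"],s["width"],s["force"],s["qpos"].round(2))
E
```

```text
blue pad [517, 285, 43, 87, 715] ray [ 912.8 -509.7] pts [ 909.2 -508.9   13.3]
yel pad [257, 204, 23, 22, 43] ray [ 418.3 -297. ] pts [ 417.9 -299.8    0.7]
yel cap [259, 183, 41, 42, 1339] ray [ 437.1 -256.7] pts [ 437.1 -256.8   95.2]
green cap [447, 38, 38, 40, 1141] ray [ 607.  -113.5] pts [ 607.3 -113.3  104.8]
10.8167 [ 440.41661075 -252.67800075  203.85255787] [ 3.14151885e+00 -4.52798997e-04  1.57297683e+00] 85.31836797954776 [-0.00119449 -0.73555064 -0.27986137] [ 0.42  0.42  0.07  1.91 -0.04  0.81  0.51]
```

View pics/w5.png

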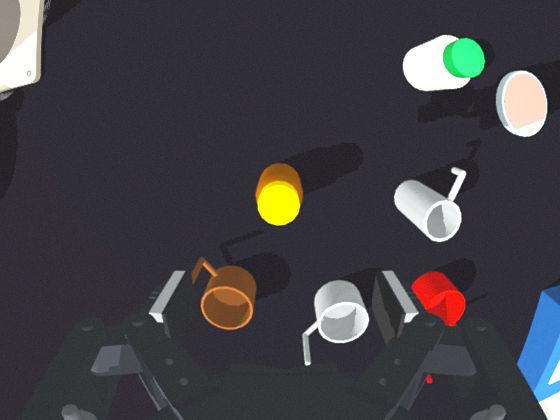

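View: amber cap (279,204), brown beaker well below (229,300), large beaker (341,310) with handle to the lower left, small beaker (430,210) with handle up-right. Descending onto the amber cap.

arm_command(series=[100, -0.4, -0.3, 2, 0, 100, -0.4, -0.3, 4, 0, 100, -0.4, -0.3, 6.5, 0, 100, -0.4, -0.3, 9, 0, 100, -0.4, -0.3, 11.5, 0])

```text
clock: 11.28
eef_pos: [437.4, -257.7, 88.1]
tool_rot: [3.141, 0.0, 1.571]
force: [0.3, -0.3, -0.3]
width: 85.4
gripper_force: 0.0
```

arm_command(series=[100, 0, 0, 2, 0, 100, 0, 0, 3.5, 0, 100, 0, 0, 4.6, 0, 100, 0, 0, 5, 0, 100, 0, 0, 5, 0])

```text
clock: 11.7
eef_pos: [436.6, -257.4, 38.0]
tool_rot: [-3.14, -0.001, 1.571]
force: [-0.1, 0.2, -0.0]
width: 85.5
gripper_force: 0.0
```

arm_command(series=[70, 0, 0, 0, 0, 55, 0, 0, 0, 0, 45, 0, 0, 0, 0, 20, 0, 0, 0, 0, 0, 0, 0, 0, 0])

```text
clock: 12.12
eef_pos: [437.3, -258.4, 39.8]
tool_rot: [3.14, 0.001, 1.571]
force: [-1.5, 0.9, 5.9]
width: 36.6
gripper_force: 59.4
```

arm_command(series=[0, 0, 0, 0, 0, 0, 0, 0, 0, 0, 0, 0, 0, 0, 0, 0, 0, 0, 0, 0, 0, 0, 0, 0, 0])

```text
clock: 12.53
eef_pos: [437.3, -258.3, 39.8]
tool_rot: [3.141, 0.001, 1.571]
force: [-0.9, 0.6, 4.6]
width: 36.6
gripper_force: 59.4
```

```bash
python3 - <<'E'
from h import *
s=monitor.read_state();m,p,d=wrist("w6");P=caps(m,p,d)
print(s["eef_pos"])
E
```

```text
yel pad [282, 315, 41, 20, 53] ray [ 454.8 -339.7] pts [ 455.4 -346.4    0.6]
yel pad [248, 318, 33, 18, 43] ray [ 421.5 -341.4] pts [ 420.9 -348.1    0.6]
yel cap [240, 253, 87, 82, 5508] ray [ 437.7 -254.3] pts [ 437.7 -254.7   95. ]
[ 437.3088872  -258.25853972   39.76256703]
```

arm_command(series=[0, 0, 0, -0.5, 0, 0, 0, 0, -1.5, 0, 0, 0, 0, -3.5, 0, 0, 0, 0, -6, 0, 0, 0, 0, -9, 0])

```text
clock: 13.0
eef_pos: [435.9, -257.3, 129.5]
tool_rot: [-3.139, -0.001, 1.571]
force: [-0.5, -0.4, -0.8]
width: 36.4
gripper_force: 60.2
```

arm_command(series=[0, 0.5, 0, -2.5, 0, 0, 1.5, 0, -4.5, 0, 0, 3.5, 0.5, -6, 0, 0, 6, 1, -7, 0, 0, 9, 1.5, -7, 0])

```text
clock: 13.42
eef_pos: [453.4, -169.0, 201.9]
tool_rot: [3.136, 0.002, 1.568]
force: [0.4, -0.4, -1.9]
width: 36.4
gripper_force: 60.3
```

arm_command(series=[0, 3.2, 0.5, 0, 0, 0, 6.4, 1, 0, 0, 0, 9.6, 1.5, 0, 0, 0, 12.8, 2, 0, 0, 0, 16, 2.5, 0, 0])

```text
clock: 13.83
eef_pos: [476.7, -6.4, 199.7]
tool_rot: [3.141, -0.0, 1.571]
force: [0.5, -0.1, -1.7]
width: 36.3
gripper_force: 60.3
```

arm_command(series=[0, 3, 0.5, 0, 0, 0, 6, 1, 0, 0, 0, 9, 1.5, 0, 0, 0, 11.5, 2.2, 0, 0, 0, 13, 2.5, 0, 0])

```text
clock: 14.25
eef_pos: [502.3, 126.0, 199.7]
tool_rot: [3.14, -0.002, 1.575]
force: [-0.6, -0.0, -1.0]
width: 36.4
gripper_force: 60.3
```

arm_command(series=[0, 0.8, 0, 0, 0, 0, 1.3, 0, 0, 0, 0, 1.3, 0, 0, 0, 0, 1.3, 0, 0, 0, 0, 1.3, 0, 0, 0])

```text
clock: 14.67
eef_pos: [501.8, 133.3, 198.9]
tool_rot: [-3.141, 0.001, 1.569]
force: [0.1, 0.2, -1.6]
width: 36.0
gripper_force: 60.3
```

arm_command(series=[0, 0.2, 0, 1, 0, 0, 0.4, 0, 3, 0, 0, 0.6, 0.1, 5.5, 0, 0, 0.7, 0.1, 8, 0, 0, 0.7, 0.1, 10.5, 0])

```text
clock: 15.08
eef_pos: [503.0, 141.6, 92.4]
tool_rot: [3.141, -0.0, 1.57]
force: [-0.0, -0.3, -2.8]
width: 36.3
gripper_force: 60.3
```

arm_command(series=[0, 0, 0, 2, 0, 0, 0, 0, 3, 0, 0, 0, 0, 3.6, 0, 0, 0, 0, 3.8, 0, 0, 0, 0, 3.8, 0])

```text
clock: 15.5
eef_pos: [503.4, 141.9, 56.0]
tool_rot: [3.141, -0.0, 1.57]
force: [-0.1, 0.2, -1.8]
width: 36.5
gripper_force: 60.3
```

```bash
python3 - <<'E'
from h import *
s=monitor.read_state();m,p,d=wrist("w7");P=wcloud(m,d);tray(m,p,P)
print(s["clock"],s["eef_pos"],s["force"])
hsv=cv2.cvtColor(p,cv2.COLOR_RGB2HSV);mk=(hsv[...,0]>18)&(hsv[...,0]<32)&(hsv[...,1]>150)&(P[...,2]>95)
v,u=np.nonzero(mk);print(len(u),P[mk].mean(0),wray(m,u.mean(),v.mean(),P[mk][:,2].mean()))
E
```

```text
bpad circ [343.65110172  92.23505339] 0.9369595913453957 mean [343.98420659  91.83477189]
ypad circ [502.89785776 143.78619159] 39.700120872903675 mean [504.41228995 156.0017595 ]
15.5 [503.36790869 141.87691611  55.95520038] [-0.1020423   0.21903918 -1.82327391]
6050 [503.7287571  146.84566488 111.11284323] [503.67799449 147.27394931]
```

View pics/w7.png

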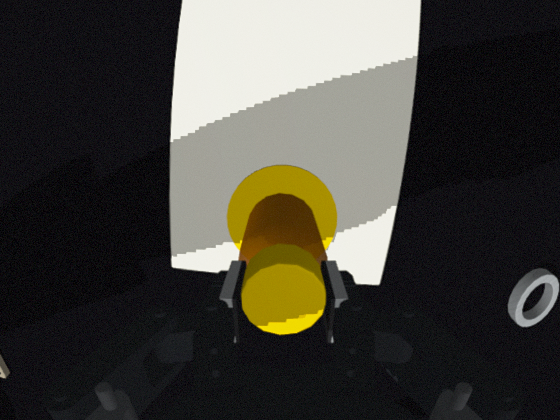

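View: amber cap (283,290) above the yellow pad (281,215), bottle vertical. A small y correction, then down.

arm_command(series=[0, -0.15, 0, 0.1, 0, 0, -0.15, 0, 0.2, 0, 0, -0.15, 0, 0.3, 0, 0, -0.15, 0, 0.4, 0, 0, -0.15, 0, 0.5, 0])

```text
clock: 15.97
eef_pos: [503.2, 140.6, 51.0]
tool_rot: [3.141, -0.0, 1.571]
force: [0.4, 0.6, -2.4]
width: 36.5
gripper_force: 60.3
```

arm_command(series=[0, 0, 0, 0.05, 0, 0, 0, 0, 0.1, 0, 0, 0, 0, 0.15, 0, 0, 0, 0, 0.2, 0, 0, 0, 0, 0.25, 0])

```text
clock: 16.38
eef_pos: [503.0, 140.7, 48.8]
tool_rot: [3.142, -0.0, 1.571]
force: [-3.0, -0.6, 10.3]
width: 36.3
gripper_force: 61.0
```

arm_command(series=[0, 0, 0, -0.05, 0, 30, 0, 0, -0.05, 0, 55, 0, 0, -0.05, 0, 80, 0, 0, -0.05, 0, 100, 0, 0, -0.05, 0])

```text
clock: 16.8
eef_pos: [503.2, 140.6, 48.8]
tool_rot: [3.141, -0.0, 1.571]
force: [-0.6, 0.6, 0.1]
width: 69.4
gripper_force: 0.0
```

arm_command(series=[100, 0, 0, -0.1, 0, 100, 0, 0, -1, 0, 100, 0, 0, -4, 0, 100, 0, 0, -7.5, 0, 100, 0, 0, -11, 0])

```text
clock: 17.22
eef_pos: [502.4, 140.3, 160.3]
tool_rot: [-3.14, 0.0, 1.571]
force: [0.2, 0.1, 0.4]
width: 85.5
gripper_force: 0.0
```

arm_command(series=[100, -0.5, 0, -2, 0, 100, -1.5, 0, -4, 0, 100, -3.5, 0.2, -4.5, 0, 100, -6, 0.3, -4.5, 0, 100, -9, 0.4, -4.5, 0])

```text
clock: 17.63
eef_pos: [507.5, 51.2, 205.4]
tool_rot: [3.139, -0.001, 1.574]
force: [0.0, -0.8, -0.5]
width: 85.2
gripper_force: 0.0
```

arm_command(series=[100, -3.5, 0, 0, 0, 100, -7, 0, 0, 0, 100, -10.5, 0, 0, 0, 100, -14, 0.2, 0, 0, 100, -17.5, 0.4, 0, 0])

```text
clock: 18.05
eef_pos: [510.7, -126.1, 204.7]
tool_rot: [3.141, 0.0, 1.571]
force: [0.8, -0.3, 0.7]
width: 85.4
gripper_force: 0.0
```

arm_command(series=[100, -3.5, 0, 0, 0, 100, -7, 0, 0, 0, 100, -10.5, 0, 0, 0, 100, -14, 0.2, 0, 0, 100, -17.5, 0.4, 0, 0])

```text
clock: 18.47
eef_pos: [514.6, -301.2, 204.7]
tool_rot: [3.141, 0.0, 1.571]
force: [0.3, -0.0, -0.3]
width: 85.4
gripper_force: 0.0
```

arm_command(series=[100, -3.5, 0, 0, 0, 100, -7, 0, 0, 0, 100, -9.5, 0, 0, 0, 100, -11.4, 0, 0, 0, 100, -12, 0, 0, 0])

```text
clock: 18.88
eef_pos: [513.3, -423.9, 204.3]
tool_rot: [-3.141, 0.003, 1.566]
force: [-0.3, 0.3, 0.2]
width: 85.4
gripper_force: 0.0
```

arm_command(series=[100, 0, 0, 0, 0, 100, 0, 0, 0, 0, 100, 0, 0, 0, 0, 100, 0, 0, 0, 0, 100, 0, 0, 0, 0])

```text
clock: 19.3
eef_pos: [515.6, -417.9, 204.1]
tool_rot: [3.141, -0.001, 1.573]
force: [-0.0, 0.1, 0.0]
width: 85.1
gripper_force: 0.0
```

```bash
python3 - <<'E'
from h import *
s=monitor.read_state();m,p,d=wrist("w8")
print(s["clock"],s["eef_pos"],s["tool_rot"],s["qpos"].round(2))
E
```

```text
19.3 [ 515.63096538 -417.86083892  204.07161736] [ 3.14131761e+00 -6.59976784e-04  1.57282156e+00] [ 0.6   0.65  0.07  1.47 -0.05  1.02  0.68]
```

View pics/w8.png

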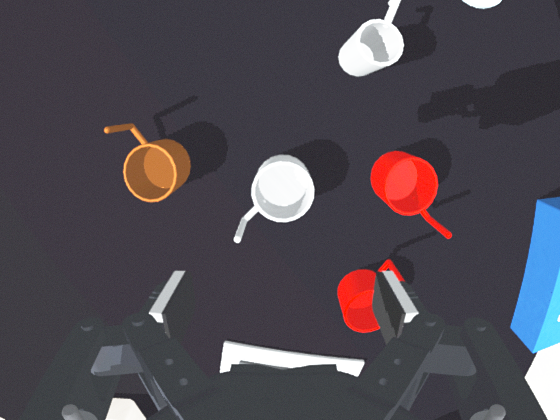

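View: large beaker rim centred at (283,190), handle top at (239,238) lower left; red (404,182) and brown (157,170) neighbours clear. Measuring it.

```bash
python3 - <<'E'
from h import *
f=np.load("pics/w8.npz");p,d=f["p"],f["d"];m=viewer.camera_model("wrist");P=wcloud(m,d)
B=np.zeros(d.shape,bool);B[140:250,225:325]=1
rim=P[B&(abs(P[...,2]-54)<4)];c,r=circ(rim[:,:2])
for _ in range(3):
    k=abs(np.hypot(*(rim[:,:2]-c).T)-30.5)<4;c,r=circ(rim[k][:,:2])
h=P[B&(P[...,2]>62)&(P[...,2]<95)];far=h[np.hypot(*(h[:,:2]-c).T)>45]
u=far[:,:2].mean(0)-c
print("rim",c,r,k.sum(),"bar",far.mean(0),len(far),np.hypot(*u),"handle dir deg",np.degrees(np.arctan2(u[1],u[0])))
B[:]=0;B[0:80,330:420]=1
rim=P[B&(abs(P[...,2]-94)<3)];c,r=circ(rim[:,:2]);print("small",c,r,len(rim))
q=P[B&(P[...,2]>60)&(np.hypot(P[...,0]-c[0],P[...,1]-c[1])>28)&(P[...,2]<100)];print(q.mean(0) if len(q) else 0,len(q))
E
```

```text
rim [ 515.7699226  -421.11074415] 30.274698462505064 641 bar [ 471.57698548 -460.03533137   77.17845036] 87 58.890909153365904 handle dir deg -138.62680370511012
small [ 602.31912191 -267.65869855] 22.891676179377622 643
[ 606.52395138 -260.74330588   84.75953656] 207
```

arm_command(series=[100, -0.3, 0, 1, 7, 100, -0.3, 0, 2.5, 14, 100, -0.3, 0, 4, 21, 100, -0.3, 0, 5.5, 28, 100, -0.3, 0, 7, 35])

```text
clock: 19.77
eef_pos: [515.3, -421.9, 133.4]
tool_rot: [3.141, -0.0, 0.955]
force: [0.2, 0.1, -0.2]
width: 85.8
gripper_force: 0.0
```

arm_command(series=[100, 0, 0, 2, 7, 100, 0, 0, 4, 13, 100, 0, 0, 6, 13.6, 100, 0, 0, 7.5, 13.6, 100, 0, 0, 8, 13.6])

```text
clock: 20.18
eef_pos: [514.0, -420.4, 51.2]
tool_rot: [-3.137, 0.0, 0.723]
force: [0.2, 0.4, -0.2]
width: 85.2
gripper_force: 0.0
```

arm_command(series=[100, 0, 0, 0, 0, 100, 0, 0, 0, 0, 100, 0, 0, 0, 0, 100, 0, 0, 0, 0, 100, 0, 0, 0, 0])

```text
clock: 20.6
eef_pos: [515.6, -423.0, 55.0]
tool_rot: [3.14, -0.0, 0.723]
force: [-0.5, -0.1, 0.1]
width: 85.3
gripper_force: 0.0
```

```bash
python3 - <<'E'
from h import *
s=monitor.read_state();m,p,d=wrist("w9");P=wcloud(m,d)
e=s["eef_pos"];print(s["clock"],e,s["tool_rot"],s["qpos"].round(2))
M=(np.hypot(P[...,0]-515,P[...,1]+421)<45)
rim=P[M&(abs(P[...,2]-54)<4)];c,r=circ(rim[:,:2])
for _ in range(3):
    k=abs(np.hypot(*(rim[:,:2]-c).T)-30.5)<4;c,r=circ(rim[k][:,:2])
M=(np.hypot(P[...,0]-c[0],P[...,1]-c[1])<75)&(np.hypot(P[...,0]-c[0],P[...,1]-c[1])>48)&(P[...,0]<500)&(P[...,1]<-435)
h=P[M&(P[...,2]>62)&(P[...,2]<90)];print("rim",c,r,k.sum(),len(h))
if len(h):
    u=h[:,:2].mean(0)-c;print(h.mean(0),np.hypot(*u),np.degrees(np.arctan2(u[1],u[0])))
y=s["tool_rot"][2];w=c-e[:2];print("tool x,y off",w@[np.cos(y),np.sin(y)],w@[np.sin(y),-np.cos(y)])
E
```

```text
20.6 [ 515.58642283 -422.96884897   54.95066072] [ 3.13973599e+00 -4.72596125e-04  7.22526086e-01] [ 0.5   0.84  0.26  1.59 -0.28  0.75  0.03]
rim [ 515.99664352 -420.47036689] 29.991340813789225 2071 316
[ 472.70603056 -459.47526298   75.84036653] 58.270567950877776 -137.9811088058208
tool x,y off 1.9599224487782203 -1.60293409272513
```

View pics/w9.png

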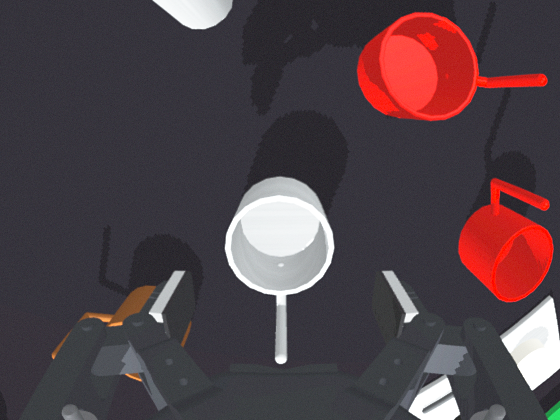

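View: the large beaker (280,240) is centred between the fingers (175,300 / 392,300), with its handle at right angles to the closing line (280,360). Descending and gripping.

arm_command(series=[100, 0.2, -0.15, 1, 0, 100, 0.2, -0.15, 2.5, 0, 100, 0.2, -0.15, 4, 0, 100, 0.2, -0.15, 5.5, 0, 100, 0.2, -0.15, 6.4, 0])

```text
clock: 21.07
eef_pos: [514.7, -419.0, -12.5]
tool_rot: [-3.139, 0.0, 0.723]
force: [-1.3, 0.0, 0.8]
width: 85.6
gripper_force: 0.0
```

arm_command(series=[100, 0, 0, 0, 0, 90, 0, 0, 0, 0, 80, 0, 0, 0, 0, 70, 0, 0, 0, 0, 60, 0, 0, 0, 0])

```text
clock: 21.48
eef_pos: [516.2, -420.8, -8.8]
tool_rot: [3.139, -0.0, 0.722]
force: [-0.4, 0.4, 3.3]
width: 63.4
gripper_force: 66.3
```

arm_command(series=[50, 0, 0, 0, 0, 30, 0, 0, 0, 0, 0, 0, 0, 0, 0, 0, 0, 0, 0, 0, 0, 0, 0, 0, 0])

```text
clock: 21.9
eef_pos: [516.2, -420.8, -8.9]
tool_rot: [3.139, -0.0, 0.722]
force: [-0.7, -0.1, 5.5]
width: 63.4
gripper_force: 66.6
```

arm_command(series=[0, 0, 0, -0.5, 0, 0, 0, 0, -1.5, 0, 0, 0, 0, -3.5, 0, 0, 0, 0, -6, 0, 0, 0, 0, -9, 0])

```text
clock: 22.32
eef_pos: [514.4, -418.9, 79.7]
tool_rot: [-3.138, 0.001, 0.723]
force: [0.0, -0.4, -1.0]
width: 63.0
gripper_force: 66.2
```

arm_command(series=[0, 0, 0, -2.5, 0, 0, 0, 0, -5, 2, 0, 0, 0, -7, 6, 0, 0, 0, -8, 11, 0, 0, 0, -8, 17, 0])

```text
invalid input at $.series: expected a multiple of 5 numbers
```

arm_command(series=[0, 0, 0, 0, 6.5, 0, 0, 0, 0, 13, 0, 0, 0, 0, 20, 0, 0, 0, 0, 26, 0, 0, 0, 0, 30])

```text
clock: 22.73
eef_pos: [515.6, -419.6, 80.3]
tool_rot: [-3.141, -0.0, 0.194]
force: [0.6, 0.4, -1.6]
width: 63.2
gripper_force: 66.3
```

arm_command(series=[0, 0, 0, -1.5, 0, 0, 0, 0, -4, 3, 0, 0, 0, -6, 8, 0, 0, 0, -7.5, 13, 0, 0, 0, -8, 17])

```text
clock: 23.15
eef_pos: [516.6, -420.9, 163.2]
tool_rot: [3.139, -0.004, -0.102]
force: [0.1, -0.4, -1.2]
width: 63.2
gripper_force: 66.4
```

arm_command(series=[0, -0.1, -1.5, 0, 0, 0, -0.4, -4, 0, 0, 0, -0.7, -7, 0, 0, 0, -1, -10, 0, 0, 0, -1.3, -13, 0, 0])

```text
clock: 23.57
eef_pos: [514.9, -287.7, 160.2]
tool_rot: [-3.141, -0.0, -0.098]
force: [1.9, 0.4, -1.7]
width: 63.2
gripper_force: 66.4
```

arm_command(series=[0, -0.3, -3.4, 0, 0, 0, -0.7, -6.8, 0, 0, 0, -1, -10.2, 0, 0, 0, -1.4, -13.6, 0, 0, 0, -1.7, -17, 0, 0])

```text
clock: 23.98
eef_pos: [514.4, -116.5, 160.3]
tool_rot: [-3.141, -0.0, -0.098]
force: [-0.1, -0.4, -1.7]
width: 63.5
gripper_force: 66.4
```

arm_command(series=[0, -0.3, -3.4, 0, 0, 0, -0.7, -6.8, 0, 0, 0, -1, -10.2, 0, 0, 0, -1.4, -13.6, 0, 0, 0, -1.7, -17, 0, 0])

```text
clock: 24.4
eef_pos: [514.0, 54.3, 160.4]
tool_rot: [-3.141, -0.0, -0.098]
force: [0.8, 0.8, -1.8]
width: 63.3
gripper_force: 66.4
```

arm_command(series=[0, -0.3, -3.4, 0, 0, 0, -0.7, -6.8, 0, 0, 0, -1, -10, 0, 0, 0, -1.2, -12.5, 0, 0, 0, -1.4, -14.5, 0, 0])

```text
clock: 24.82
eef_pos: [514.1, 201.5, 160.2]
tool_rot: [-3.14, 0.0, -0.095]
force: [0.0, 0.3, -1.8]
width: 63.6
gripper_force: 66.4
```

arm_command(series=[0, -0.2, -2.5, 0, 0, 0, -0.4, -4.5, 0, 0, 0, -0.6, -5.6, 0, 0, 0, -0.6, -6.1, 0, 0, 0, -0.6, -6.1, 0, 0])

```text
clock: 25.23
eef_pos: [514.5, 260.0, 159.9]
tool_rot: [-3.141, 0.0, -0.096]
force: [-0.6, -0.8, -2.3]
width: 63.7
gripper_force: 66.4
```

arm_command(series=[0, 0, 0, 0, 0, 0, 0, 0, 0, 0, 0, 0, 0, 0, 0, 0, 0, 0, 0, 0, 0, 0, 0, 0, 0])

```text
clock: 25.65
eef_pos: [515.0, 258.5, 159.9]
tool_rot: [3.142, -0.0, -0.099]
force: [1.0, 0.5, -1.6]
width: 63.4
gripper_force: 66.4
```

```bash
python3 - <<'E'
from h import *
s=monitor.read_state();m,p,d=wrist("w10");P=caps(m,p,d);e=s["eef_pos"]
print(s["clock"],e,s["tool_rot"],s["width"],s["qpos"].round(2))
zb=e[2]+9
M=np.hypot(P[...,0]-e[0],P[...,1]-e[1])<42
rim=P[M&(abs(P[...,2]-zb-54)<3)];c,r=circ(rim[:,:2]);print("rim",c,r,len(rim))
M=(np.hypot(P[...,0]-c[0],P[...,1]-c[1])<72)&(np.hypot(P[...,0]-c[0],P[...,1]-c[1])>48)&(P[...,0]<c[0]-40)&(abs(P[...,1]-c[1])<22)
h=P[M&(P[...,2]>zb+62)&(P[...,2]<zb+90)];u=h[:,:2].mean(0)-c;print(len(h),np.hypot(*u),"dir",np.degrees(np.arctan2(u[1],u[0])))
E
```

```text
blue pad [145, 156, 66, 71, 1008] ray [533.2 356.9] pts [533.1 357.2   9.3]
blue pad [0, 283, 29, 30, 121] ray [389.9 705.5] pts [396.3 691.5  19.2]
blue cap [125, 195, 42, 46, 571] ray [533.4 358.8] pts [534.  357.6 107.4]
blue cap [119, 221, 14, 17, 58] ray [520.8 387.6] pts [523.6 382.4 113.6]
blue cap [132, 234, 10, 12, 27] ray [509.  379.8] pts [512.1 374.9 113.6]
yel pad [355, 155, 69, 72, 1971] ray [511.2 155.5] pts [511.1 155.4   9.7]
yel pad [427, 223, 23, 21, 32] ray [445.   81.5] pts [4.409e+02 7.690e+01 2.000e-01]
yel cap [401, 192, 38, 46, 534] ray [510.8 151.5] pts [511.5 152.2  96.8]
green pad [0, 214, 64, 121, 658] ray [430.4 641.4] pts [428.3 645.1   7.9]
25.65 [514.96715475 258.51683197 159.91453268] [ 3.14152294e+00 -6.01186145e-06 -9.89820090e-02] 63.446290016436684 [-0.9   0.65  0.63  1.78 -0.48  0.87 -1.72]
rim [516.0675073  258.08932187] 30.586350571283887 4338
0 nan dir nan<stdin>:8: RuntimeWarning: Mean of empty slice.
  ret = um.true_divide(
```

View pics/w10.png

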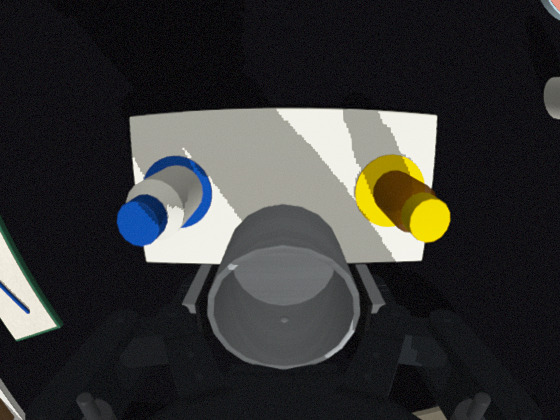

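View: both bottles are upright on their pads (blue cap 142,220; amber cap 430,218) and the beaker is held level (283,305) with its handle hidden towards the front. Lowering it.

arm_command(series=[0, -0.05, 0, 1, 0, 0, -0.1, 0, 3, 0, 0, -0.15, 0, 5.5, 0, 0, -0.2, 0, 8, 0, 0, -0.2, 0, 10.5, 0])

```text
clock: 26.12
eef_pos: [512.4, 259.5, 53.2]
tool_rot: [3.142, 0.0, -0.098]
force: [0.1, 0.0, -1.1]
width: 63.4
gripper_force: 66.4
```

arm_command(series=[0, 0, 0, 2, 0, 0, 0, 0, 3.5, 0, 0, 0, 0, 4.6, 0, 0, 0, 0, 5.1, 0, 0, 0, 0, 5.2, 0])

```text
clock: 26.53
eef_pos: [512.3, 259.1, 1.8]
tool_rot: [3.141, 0.001, -0.098]
force: [-0.0, 0.6, -1.5]
width: 63.4
gripper_force: 66.4
```

arm_command(series=[0, 0, 0, 0.1, 0, 0, 0, 0, 0.2, 0, 0, 0, 0, 0.3, 0, 0, 0, 0, 0.4, 0, 0, 0, 0, 0.5, 0])

```text
clock: 26.95
eef_pos: [513.1, 259.8, -1.7]
tool_rot: [-3.141, -0.001, -0.098]
force: [-0.4, -0.1, -1.7]
width: 63.2
gripper_force: 66.4
```

arm_command(series=[0, 0, 0.1, 0, 0, 0, 0, 0.1, 0.05, 0, 0, 0, 0.1, 0.1, 0, 0, 0, 0.1, 0.15, 0, 0, 0, 0.1, 0.15, 0])

```text
clock: 27.37
eef_pos: [512.8, 258.4, -2.9]
tool_rot: [-3.141, -0.0, -0.098]
force: [-1.7, 0.3, 6.8]
width: 63.3
gripper_force: 67.2
```

Seated. Releasing and rising to check.

arm_command(series=[60, 0, 0, 0, 0, 70, 0, 0, 0, 0, 85, 0, 0, 0, 0, 100, 0, 0, 0, 0, 100, 0, 0, 0, 0])

```text
clock: 27.78
eef_pos: [512.9, 258.6, -3.6]
tool_rot: [-3.141, -0.0, -0.098]
force: [0.5, 0.1, -0.6]
width: 85.2
gripper_force: 0.0
```

arm_command(series=[100, 0, 0, 0, 0, 100, 0, 0, -1, 0, 100, 0, 0, -3.5, 0, 100, 0, 0, -7, 0, 100, 0, 0, -10.5, 0])

```text
clock: 28.2
eef_pos: [512.0, 257.8, 102.4]
tool_rot: [3.14, 0.002, -0.098]
force: [0.6, 0.6, -0.5]
width: 85.5
gripper_force: 0.0
```

arm_command(series=[100, 0, 0, -3.5, 0, 100, 0, 0, -7, 0, 100, 0, 0, -9, 0, 100, 0, 0, -9.5, 0, 100, 0, 0, -9.5, 0])

```text
clock: 28.62
eef_pos: [513.6, 258.9, 198.4]
tool_rot: [-3.139, -0.003, -0.098]
force: [0.6, 0.1, -1.0]
width: 85.3
gripper_force: 0.0
```

```bash
python3 - <<'E'
from h import *
s=monitor.read_state();m,p,d=wrist("w11");P=wcloud(m,d);e=s["eef_pos"]
print(s["clock"],e,s["tool_rot"],s["width"],s["qpos"].round(2));tray(m,p,P);zb=6
M=np.hypot(P[...,0]-513,P[...,1]-258)<45
rim=P[M&(abs(P[...,2]-zb-54)<4)];c,r=circ(rim[:,:2])
for _ in range(3):
    k=abs(np.hypot(*(rim[:,:2]-c).T)-30.5)<4;c,r=circ(rim[k][:,:2])
print("rim",c,r,k.sum())
M=(np.hypot(P[...,0]-c[0],P[...,1]-c[1])<75)&(P[...,0]<c[0]-46)&(abs(P[...,1]-c[1])<25)
h=P[M&(P[...,2]>zb+58)&(P[...,2]<zb+90)];u=h[:,:2].mean(0)-c;print(len(h),np.hypot(*u),"dir",np.degrees(np.arctan2(u[1],u[0])))
q,dd=viewer.get_image("scene");np.savez("pics/scene2.npz",p=q,d=dd)
cv2.imwrite("pics/c11.png",np.hstack([p,cv2.resize(q[200:310,340:500],(611,420))])[::1,:,::-1])
I=cv2.imread("pics/c11.png");cv2.imwrite("pics/c11.png",cv2.resize(I,(800,287)))
for nm,(a,b,z) in {"blue":(100,125,114),"yel":(18,32,104)}.items():
    hs=cv2.cvtColor(p,cv2.COLOR_RGB2HSV);mk=(hs[...,0]>a)&(hs[...,0]<b)&(hs[...,1]>150)&(abs(P[...,2]-z)<4)&(P[...,1]<450)
    v,uu=np.nonzero(mk);print(nm,len(v),wray(m,uu.mean(),v.mean(),z))
E
```

```text
28.6167 [513.63196718 258.9253521  198.43234442] [-3.13910393e+00 -2.93755526e-03 -9.76351362e-02] 85.3431826245142 [-0.93  0.6   0.67  1.75 -0.45  0.94 -1.75]
bpad circ [524.70075063 371.92484434] 38.65189786857465 mean [527.04400672 352.29641387]
ypad circ [502.89818919 143.92384448] 39.279569023863864 mean [507.91076001 161.99800658]
rim [513.37715069 257.53458867] 30.24330087829548 673
106 58.29728929480021 dir 175.05596643754757
blue 1267 [527.17584615 368.48857749]
yel 1194 [503.54117735 142.03048836]
```

View pics/c11.png

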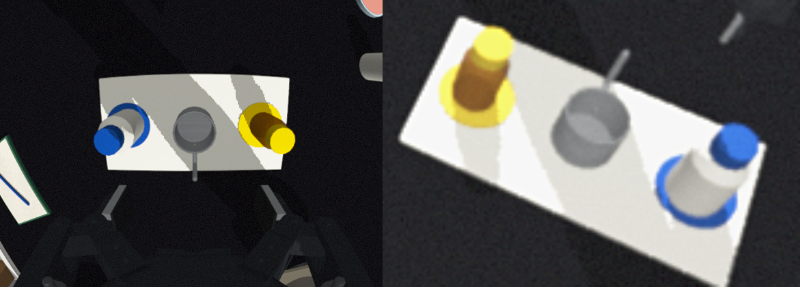

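View: the large beaker stands mid-tray with its handle to the front (194,180), measured at (513.4,257.5) against the target (513.8,257.9), handle direction 175.1° against 174.6°. Rotating back and going to the small beaker.

arm_command(series=[100, 0, 0, 0, -7, 100, 0, 0, 0, -14, 100, 0, 0, 0, -21, 100, 0, 0, 0, -28, 100, 0, 0, 0, -35])

```text
clock: 29.13
eef_pos: [511.4, 258.0, 194.3]
tool_rot: [-3.142, 0.004, 0.519]
force: [0.1, -0.4, -0.1]
width: 85.3
gripper_force: 0.0
```

arm_command(series=[100, 0, 0, 0, -7, 100, 0, 0, 0, -14, 100, 0, 0, 0, -21, 100, 0, 0, 0, -28, 100, 0, 0, 0, -35])

```text
clock: 29.55
eef_pos: [511.3, 258.0, 194.2]
tool_rot: [-3.139, 0.003, 1.13]
force: [0.3, 0.6, 0.4]
width: 85.3
gripper_force: 0.0
```

arm_command(series=[100, 0, 0, 0, -7, 100, 0, 0, 0, -14, 100, 0, 0, 0, -21, 100, 0, 0, 0, -25.6, 100, 0, 0, 0, -25.6])

```text
clock: 29.97
eef_pos: [511.5, 257.9, 194.4]
tool_rot: [-3.138, 0.001, 1.573]
force: [0.5, 0.3, -0.1]
width: 85.2
gripper_force: 0.0
```

arm_command(series=[100, -2, 0.3, 0, 0, 100, -5, 0.8, 0, 0, 100, -8.5, 1.4, 0, 0, 100, -12, 2, 0, 0, 100, -15.5, 2.6, 0, 0])

```text
clock: 30.38
eef_pos: [537.8, 102.0, 195.0]
tool_rot: [-3.139, 0.0, 1.569]
force: [0.8, -1.4, -0.5]
width: 85.4
gripper_force: 0.0
```

arm_command(series=[100, -3.5, 0.6, 0, 0, 100, -7, 1.2, 0, 0, 100, -10.5, 1.8, 0, 0, 100, -14, 2.4, 0, 0, 100, -17.5, 3, 0, 0])

```text
clock: 30.8
eef_pos: [567.8, -73.0, 195.0]
tool_rot: [-3.139, -0.001, 1.568]
force: [0.6, -0.5, -0.6]
width: 85.6
gripper_force: 0.0
```

arm_command(series=[100, -3.5, 0.6, 0, 0, 100, -7, 1.2, 0, 0, 100, -10.5, 1.8, 0, 0, 100, -13.5, 2.2, 0, 0, 100, -16, 2.7, 0, 0])

```text
clock: 31.22
eef_pos: [594.3, -234.5, 194.7]
tool_rot: [-3.139, 0.0, 1.566]
force: [-0.1, 0.1, 0.1]
width: 85.6
gripper_force: 0.0
```

arm_command(series=[100, -2, 0.3, 0, 0, 100, -3.4, 0.5, 0, 0, 100, -3.8, 0.6, 0, 0, 100, -3.8, 0.6, 0, 0, 100, -3.8, 0.6, 0, 0])

```text
clock: 31.63
eef_pos: [601.6, -267.6, 195.6]
tool_rot: [-3.141, -0.002, 1.571]
force: [-0.2, 1.0, -0.2]
width: 85.7
gripper_force: 0.0
```

arm_command(series=[100, 0, 0, 0, 0, 100, 0, 0, 0, 0, 100, 0, 0, 0, 0, 100, 0, 0, 0, 0, 100, 0, 0, 0, 0])

```text
clock: 32.05
eef_pos: [601.8, -269.0, 196.5]
tool_rot: [3.141, -0.0, 1.571]
force: [-0.3, -0.0, 0.8]
width: 85.6
gripper_force: 0.0
```

```bash
cat > small.py <<'E'
from h import *
import sys
def small(name,cx,cy,zb=0):
    s=monitor.read_state();m,p,d=wrist(name);P=wcloud(m,d);e=s["eef_pos"]
    print(s["clock"],e,s["tool_rot"],s["width"],s["qpos"].round(2))
    c=np.array([cx,cy])
    for w in(40,10,6,5,5):
        rr=np.hypot(P[...,0]-c[0],P[...,1]-c[1]);k=(abs(P[...,2]-zb-94)<4)&(abs(rr-21)<w)&(rr<30);c,r=circ(P[k][:,:2])
    rr=np.hypot(P[...,0]-c[0],P[...,1]-c[1]);h=P[(rr>30)&(rr<62)&(abs(P[...,2]-zb-90)<6)]
    print("small",c,r,k.sum(),"handle n",len(h))
    if len(h): u=h[:,:2].mean(0)-c;print("dir",np.degrees(np.arctan2(u[1],u[0])),np.hypot(*u),h.mean(0))
    return m,p,P
E
python3 - <<'E'
from small import *
small("w12",602,-269)
f=np.load("pics/scene2.npz");p,d=f["p"],f["d"];P=cloud("scene",d);hs=cv2.cvtColor(p,cv2.COLOR_RGB2HSV)
for nm,(a,b,z) in {"blue":(100,125,114),"yel":(18,32,104)}.items():
    mk=(hs[...,0]>a)&(hs[...,0]<b)&(hs[...,1]>130)&(P[...,1]>80)&(P[...,1]<450)
    t=mk&(abs(P[...,2]-z)<5);v,u=np.nonzero(t);print(nm,len(v),"cap",ray("scene",u.mean(),v.mean(),z))
    g=(mk&(P[...,2]<25)).astype(np.uint8);cc=max(cv2.findContours(g,0,1)[0],key=cv2.contourArea)
    W=np.array([ray("scene",*x[0],9) for x in cc]);W=W[cv2.convexHull(W.astype(np.float32),returnPoints=False)[:,0]];print("  pad",circ(W))
E
```

```text
32.05 [ 601.83382065 -269.01901824  196.4817741 ] [ 3.14139984e+00 -7.08188970e-05  1.57137285e+00] 85.59472190021182 [ 0.27  0.65  0.19  1.5  -0.14  1.    0.5 ]
small [ 601.13742717 -272.44919928] 20.469484780948548 631 handle n 215
dir 68.13533248069754 41.999070818041055 [ 616.77853401 -233.47128597   91.15642032]
blue 189 cap [529.1026728  371.27012298]
  pad (array([526.05588567, 374.68801766]), np.float64(37.36145500746869))
yel 144 cap [505.50208982 142.76002375]
  pad (array([505.1549219 , 146.75651554]), np.float64(37.28368464908086))
```

View pics/w12.png

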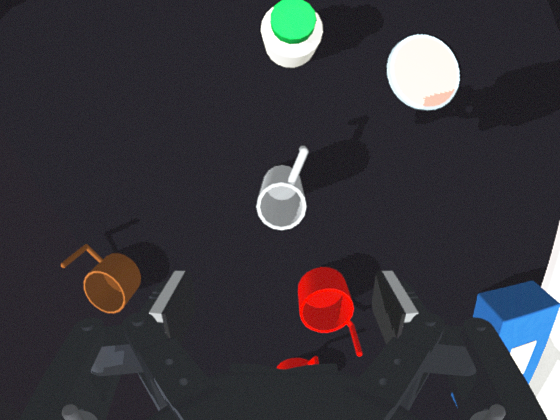

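View: small beaker rim (281,205), handle at (302,150), i.e. 68° in the world; green bottle and dish clear. Rotating 22° and descending to check before gripping.

arm_command(series=[100, -0.3, -0.05, 1, 6, 100, -0.3, -0.05, 2.5, 12, 100, -0.3, -0.05, 4, 18, 100, -0.3, -0.05, 5.5, 22, 100, -0.3, -0.05, 6, 22])

```text
clock: 32.52
eef_pos: [599.9, -271.6, 134.0]
tool_rot: [-3.138, 0.0, 1.185]
force: [-0.9, 0.1, -0.8]
width: 85.1
gripper_force: 0.0
```

arm_command(series=[100, 0, 0, 0, 0, 100, 0, 0, 0, 0, 100, 0, 0, 0, 0, 100, 0, 0, 0, 0, 100, 0, 0, 0, 0])

```text
clock: 32.93
eef_pos: [601.7, -272.9, 137.3]
tool_rot: [3.14, -0.0, 1.187]
force: [0.2, -0.1, -0.1]
width: 85.2
gripper_force: 0.0
```

```bash
python3 - <<'E'
from small import *
small("w13",601,-272)
E
```

```text
32.9333 [ 601.70210348 -272.87751082  137.2809165 ] [ 3.13996429e+00 -1.36328074e-04  1.18721316e+00] 85.19829363347986 [ 0.22  0.73  0.28  1.55 -0.24  0.89  0.2 ]
small [ 601.21497755 -272.48160311] 20.452227789098163 997 handle n 350
dir 67.46490315389738 42.26872159249853 [ 617.41443501 -233.44031211   91.06408372]
```

arm_command(series=[100, 0, 0, 2, 0, 100, 0, 0, 4.5, 0, 100, 0, 0, 7, 0, 100, 0, 0, 9, 0, 100, 0, 0, 10.3, 0])

```text
clock: 33.4
eef_pos: [600.3, -271.8, 31.4]
tool_rot: [-3.139, -0.0, 1.187]
force: [-0.4, -0.0, 0.0]
width: 85.5
gripper_force: 0.0
```

arm_command(series=[90, 0, 0, 0, 0, 75, 0, 0, 0, 0, 65, 0, 0, 0, 0, 55, 0, 0, 0, 0, 48, 0, 0, 0, 0])

```text
clock: 33.82
eef_pos: [602.1, -273.1, 35.4]
tool_rot: [3.139, 0.0, 1.187]
force: [-1.4, 0.6, 3.0]
width: 43.1
gripper_force: 60.3
```

arm_command(series=[40, 0, 0, 0, 0, 20, 0, 0, 0, 0, 0, 0, 0, 0, 0, 0, 0, 0, 0, 0, 0, 0, 0, 0, 0])

```text
clock: 34.23
eef_pos: [602.1, -273.1, 35.3]
tool_rot: [3.139, 0.0, 1.187]
force: [-1.1, 1.3, 5.5]
width: 43.0
gripper_force: 60.5
```

```bash
python3 - <<'E'
from small import *
small("w14",601,-272)
E
```

```text
34.2333 [ 602.08570624 -273.07240309   35.31331944] [3.13912039e+00 9.31654016e-06 1.18672214e+00] 42.98594555817355 [ 0.25  0.85  0.24  1.62 -0.28  0.7   0.23]
small [ 602.98030766 -272.39361945] 20.691403743660825 3455 handle n 1471
dir 67.50487326420043 34.06494456200214 [ 616.01372069 -240.92060573   90.98647869]
```

Gripped. Lift, turn 73°, and carry to the tray.

arm_command(series=[0, 0, 0, -0.5, 0, 0, 0, 0, -1.5, 0, 0, 0, 0, -3.5, 0, 0, 0, 0, -6, 0, 0, 0, 0, -9, 0])

```text
clock: 34.7
eef_pos: [600.2, -272.0, 123.8]
tool_rot: [-3.139, -0.0, 1.187]
force: [-0.2, 0.6, -1.6]
width: 43.1
gripper_force: 61.0
```

arm_command(series=[0, 0, 0, -3, 0, 0, 0, 0, -5.5, 2, 0, 0, 0, -7.5, 6, 0, 0, 0, -8.5, 12, 0, 0, 0, -8.5, 18])

```text
clock: 35.12
eef_pos: [603.0, -273.5, 212.9]
tool_rot: [3.135, -0.002, 0.868]
force: [0.3, -0.8, -1.3]
width: 43.3
gripper_force: 61.0
```

arm_command(series=[0, 0, 0, 0, 6.5, 0, 0, 0, 0, 13, 0, 0, 0, 0, 20, 0, 0, 0, 0, 26, 0, 0, 0, 0, 32])

```text
clock: 35.53
eef_pos: [601.3, -272.3, 209.3]
tool_rot: [3.141, -0.001, 0.309]
force: [0.2, -0.3, -0.8]
width: 42.7
gripper_force: 61.0
```

arm_command(series=[0, 0, 0, 0, 6, 0, 0, 0, 0, 12, 0, 0, 0, 0, 18, 0, 0, 0, 0, 22, 0, 0, 0, 0, 23.2])

```text
clock: 35.95
eef_pos: [601.4, -272.1, 209.0]
tool_rot: [-3.142, -0.001, -0.093]
force: [-0.3, 0.5, -1.7]
width: 43.2
gripper_force: 61.0
```

arm_command(series=[0, -0.4, -1.5, 0, 0, 0, -1, -4, 0, 0, 0, -1.8, -7, 0, 0, 0, -2.6, -10, 0, 0, 0, -3.4, -13, 0, 0])

```text
clock: 36.37
eef_pos: [578.8, -138.6, 208.9]
tool_rot: [-3.141, -0.001, -0.09]
force: [0.2, 0.3, -0.2]
width: 43.1
gripper_force: 61.1
```

arm_command(series=[0, -0.9, -3.4, 0, 0, 0, -1.8, -6.8, 0, 0, 0, -2.7, -10.2, 0, 0, 0, -3.6, -13.6, 0, 0, 0, -4.5, -17, 0, 0])

```text
clock: 36.78
eef_pos: [549.3, 35.2, 209.1]
tool_rot: [-3.141, -0.001, -0.089]
force: [0.8, 0.6, -1.6]
width: 42.8
gripper_force: 61.1
```

arm_command(series=[0, -0.9, -3.4, 0, 0, 0, -1.8, -6.8, 0, 0, 0, -2.7, -10, 0, 0, 0, -3.4, -12.8, 0, 0, 0, -4, -15, 0, 0])

```text
clock: 37.2
eef_pos: [522.7, 190.0, 208.8]
tool_rot: [-3.14, 0.0, -0.086]
force: [-0.3, -0.7, -1.4]
width: 43.0
gripper_force: 61.1
```

arm_command(series=[0, -0.6, -2.5, 0, 0, 0, -1.2, -4.5, 0, 0, 0, -1.5, -5.6, 0, 0, 0, -1.6, -6, 0, 0, 0, -1.6, -6, 0, 0])

```text
clock: 37.62
eef_pos: [512.9, 248.1, 208.5]
tool_rot: [-3.141, -0.0, -0.089]
force: [-0.3, -1.1, -2.1]
width: 42.9
gripper_force: 61.1
```

arm_command(series=[0, 0, 0, 0, 0, 0, 0, 0, 0, 0, 0, 0, 0, 0, 0, 0, 0, 0, 0, 0, 0, 0, 0, 0, 0])

```text
clock: 38.03
eef_pos: [513.2, 246.9, 208.4]
tool_rot: [-3.142, -0.0, -0.092]
force: [-0.1, 1.9, -0.5]
width: 43.1
gripper_force: 61.1
```

```bash
python3 - <<'E'
from small import *
s=monitor.read_state();e=s["eef_pos"]
small("w15",e[0]+1,e[1],e[2]-35.3)
E
```

```text
38.0333 [513.23864024 246.90206782 208.41555443] [-3.14156192e+00 -8.07982049e-05 -9.19714782e-02] 43.123542037383466 [-0.95  0.6   0.73  1.75 -0.47  0.97 -1.7 ]
small [515.08974563 246.02751208] 20.6928037412413 3403 handle n 1451
dir -5.712713608669034 34.301461623962375 [549.22084929 242.61312591 264.00330662]
```

View pics/w15.png

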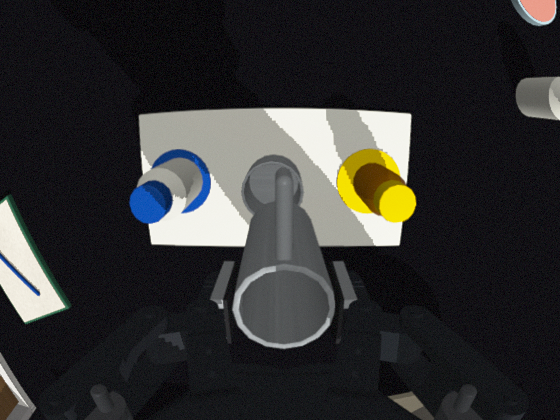

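View: small beaker held upright (283,305), handle to the back (284,180), large beaker behind it (270,185) a bit to the left as expected with ~10 mm left to go. Moving over it and down to just above its rim.

arm_command(series=[0, -0.1, -0.3, 0, 0, 0, -0.2, -0.7, 0, 0, 0, -0.2, -1.05, 0, 0, 0, -0.2, -1.05, 1, 0, 0, -0.2, -1.05, 2.5, 0])

```text
clock: 38.5
eef_pos: [512.9, 259.3, 183.6]
tool_rot: [-3.14, -0.003, -0.089]
force: [-0.6, -0.2, -1.3]
width: 42.8
gripper_force: 61.1
```

arm_command(series=[0, 0, 0, 2, 0, 0, 0, 0, 4, 0, 0, 0, 0, 6, 0, 0, 0, 0, 7, 0, 0, 0, 0, 7.3, 0])

```text
clock: 38.92
eef_pos: [510.5, 257.8, 108.0]
tool_rot: [3.139, 0.003, -0.091]
force: [0.2, -0.0, -0.5]
width: 43.1
gripper_force: 61.1
```

arm_command(series=[0, 0, 0, 0, 0, 0, 0, 0, 0, 0, 0, 0, 0, 0, 0, 0, 0, 0, 0, 0, 0, 0, 0, 0, 0])

```text
clock: 39.33
eef_pos: [512.5, 258.5, 111.1]
tool_rot: [-3.141, -0.001, -0.091]
force: [-0.3, 0.0, -1.1]
width: 42.9
gripper_force: 61.1
```

```bash
python3 - <<'E'
from small import *
s=monitor.read_state();e=s["eef_pos"];zb=e[2]-35.3
m,p,P=small("w16",e[0]+1,e[1],zb)
for n in("scene","side"):
    q,d=viewer.get_image(n);Q=cloud(n,d)
    rr=np.hypot(Q[...,0]-e[0],Q[...,1]-e[1])
    def fit(lo,hi,r0):
        c=e[:2].copy()
        for w in(16,8,5,4):
            r=np.hypot(Q[...,0]-c[0],Q[...,1]-c[1]);k=(Q[...,2]>lo)&(Q[...,2]<hi)&(abs(r-r0)<w);
            if k.sum()<8: return None
            c,R=circ(Q[k][:,:2])
        return c.round(1),round(R,1),k.sum()
    print(n,"small",fit(zb+5,zb+45,22),"large",fit(12,58,32))
E
```

```text
39.3333 [512.45765061 258.54154307 111.14923971] [-3.14058795e+00 -1.21242021e-03 -9.07024671e-02] 42.89619530634503 [-0.91  0.72  0.63  1.83 -0.59  0.78 -1.62]
small [514.25976628 257.63678062] 20.699167706927536 3394 handle n 1459
dir -5.396845500295271 33.989682623354504 [548.09877755 254.43993197 166.72038917]
scene small (array([514.5, 260.5]), np.float64(21.0), np.int64(162)) large (array([515.6, 258.7]), np.float64(30.2), np.int64(311))
side small (array([506.7, 257.6]), np.float64(20.3), np.int64(111)) large (array([506.9, 257.3]), np.float64(30.9), np.int64(171))
```

arm_command(series=[0, 0, 0.05, 1, 0, 0, 0, 0.05, 2.2, 0, 0, 0, 0.05, 3.4, 0, 0, 0, 0.05, 4.4, 0, 0, 0, 0.05, 5.2, 0])

```text
clock: 39.9
eef_pos: [510.9, 257.4, 56.2]
tool_rot: [3.14, 0.002, -0.091]
force: [-0.1, -0.1, -1.5]
width: 42.8
gripper_force: 61.1
```

arm_command(series=[0, 0, 0, 0.2, 0, 0, 0, 0, 0.4, 0, 0, 0, 0, 0.6, 0, 0, 0, 0, 0.8, 0, 0, 0, 0, 0.9, 0])

```text
clock: 40.32
eef_pos: [512.1, 257.9, 49.4]
tool_rot: [-3.141, -0.0, -0.091]
force: [-0.3, -0.2, -0.4]
width: 43.1
gripper_force: 61.1
```

arm_command(series=[0, 0, 0, 0, 0, 0, 0, 0, 0.1, 0, 0, 0, 0, 0.2, 0, 0, 0, 0, 0.3, 0, 0, 0, 0, 0.4, 0])

```text
clock: 40.73
eef_pos: [512.0, 257.8, 45.4]
tool_rot: [-3.141, -0.0, -0.091]
force: [-0.5, 1.1, 6.0]
width: 43.1
gripper_force: 62.0
```

Seated on the floor at the expected 45 mm. Releasing, rising and checking.

arm_command(series=[50, 0, 0, 0, 0, 60, 0, 0, 0, 0, 75, 0, 0, 0, 0, 90, 0, 0, 0, 0, 100, 0, 0, 0, 0])

```text
clock: 41.15
eef_pos: [512.0, 257.8, 45.4]
tool_rot: [-3.142, -0.0, -0.091]
force: [-0.6, -0.7, -0.1]
width: 83.9
gripper_force: 0.0
```

arm_command(series=[100, 0, 0, 0, 0, 100, 0, 0, -0.8, 0, 100, 0, 0, -2.5, 0, 100, 0, 0, -5.5, 0, 100, 0, 0, -9, 0])

```text
clock: 41.57
eef_pos: [510.6, 257.1, 135.5]
tool_rot: [3.139, 0.003, -0.091]
force: [1.0, -0.2, 0.4]
width: 85.0
gripper_force: 0.0
```

arm_command(series=[100, 0, 0, -3.5, 0, 100, 0, 0, -7, 0, 100, 0, 0, -9, 0, 100, 0, 0, -9.5, 0, 100, 0, 0, -9.5, 0])

```text
clock: 41.98
eef_pos: [512.8, 258.1, 232.4]
tool_rot: [-3.139, -0.003, -0.091]
force: [-0.8, -0.0, -0.9]
width: 85.3
gripper_force: 0.0
```

```bash
python3 - <<'E'
from small import *
m,p,P=small("w17",513,258,10)
q,d=viewer.get_image("scene");r,_=viewer.get_image("side")
M=cloud("scene",d);k=(np.hypot(M[...,0]-515,M[...,1]-260)<30)&(M[...,2]>80);print("top z",np.percentile(M[k][:,2],95))
c=P[(np.hypot(P[...,0]-513,P[...,1]-258)<75)&(P[...,0]<467)&(P[...,2]>62)&(P[...,2]<95)]
if len(c): print("bar",c.mean(0))
cv2.imwrite("pics/c17.png",np.hstack([cv2.resize(p,(400,300)),cv2.resize(q[190:310,330:490],(400,300))])[:,:,::-1])
E
```

```text
41.9833 [512.8324947  258.07263607 232.35845288] [-3.13913882e+00 -2.90190071e-03 -9.07729578e-02] 85.30575463505929 [-0.98  0.58  0.75  1.71 -0.46  1.03 -1.73]
small [513.25180631 259.0016321 ] 20.492830940268767 525 handle n 182
dir -5.4511455945005265 42.136080437588376 [555.19732891 254.998832   101.12248462]
top z 659.855649066496
bar [454.94125394 262.69064549  81.28381981]
```

View pics/c17.png

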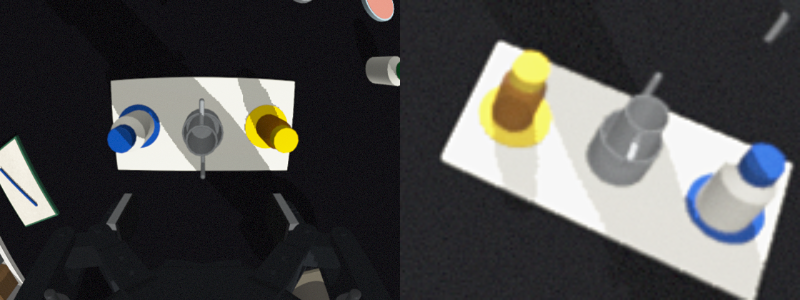

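View: the small beaker is nested in the large one, its handle to the back (202,103) and the large handle to the front (203,175). Both bottles are upright on their pads. Handing in.

```bash
python3 -c "
from cell import workorder
print(workorder.finish_job())"
```

```text
the job is handed in; nothing more can be done
None
```

The dosing set is laid out as asked and handed in after about 42 s: both bottles stand upright within about 5 mm of the middle of their pads (as measured), and the small beaker is nested in the large one with the handles pointing to back and front; the only blemish was the first grip, which briefly pressed on the blue bottle's shoulder with a wrist-force reading of up to 42 N, against the 40 N limit for the arm or gripper body.

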